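Start the crossed screw of the gluing press with its crank

ROBOT

A 7-joint arm with a two-finger parallel gripper is mounted at the origin on the work surface; the furniture and walls round the work are solid. World frame = base frame: x ahead of the robot, y to its left, z up, the work surface at z = 0. Lengths are in m, angles in rad, forces in N, time in s.
With the tool pointing down it reaches from about 0.4 to 0.85 m from the base axis. Payload 10.4 kg.
Tool frame: the origin (TCP) lies midway between the tips of the shut fingers; the grasp point (between the pads) lies 19 mm behind it; z points along the fingers, y is the line along which they close (so a half turn about z gives the same grasp; the last joint's range is limited). The gripper opens to 87 mm and grips with 3 to 60 N. Pads are 19 mm wide; open, the fingers measure 117 mm over their backs; the gripper's body (75 mm by 190 mm) begins 51 mm behind the grasp point.
Start: joints at [-1.162, 0.332, -0.065, 1.46, 0.022, 1.35, -0.088], TCP at [0.262, 0.568, 0.223] pointing down, gripper open.
Joint ranges: [-2.6, 2.6], [-0.5, 2.12], [-1.47, 1.34], [0.16, 2.42], [-1.27, 4.41], [0.06, 2.06], [-2.6, 2.6]. Speed limits (rad/s): [2.22, 2.22, 2.79, 2.79, 3.14, 3.14, 3.14].

INTERFACE

Orientations are given as [roll, pitch, yaw] about the fixed x, y, z axes, in that order (R = Rz(yaw) Ry(pitch) Rx(roll)).
In Python, from rig import env gives the robot as it stands.
- The arm moves only by the tool step_arm, never from a script. Its argument "commands" is a list of rows, each an object of numbers: "tx", "ty", "tz": the shift along the tool's x, y, z in mm; "yaw": the turn about the tool's z in degrees; "gripper": the closure, from -1 (fully open) to 1 (shut), so that 0 is half open. In form: [{"tx": .., "ty": .., "tz": .., "yaw": .., "gripper": ..}, ...]. A call has 1 to 12 rows; each row is the pose to reach, as a shift and turn from the pose commanded when the call began, along the tool's axes at that moment; what a row does not reach only later rows make up. A row lasts 1/10 s, in which the tool goes at most 50 mm and 8.59 degrees, less where a joint would pass 70% of its speed; a pose out of reach is approached as far as the arm can. A call with a gripper value outside its range is refused whole. The fingers move at their own pace and stop on an object; "grip_force" is the grip in N (left out, the last holds). Time passes only in rows, so rows that repeat a pose let the fingers close. It gives the time, the measured TCP pose, the force and the opening at its end, in the units of the state.
- env.read_state(): the state, without advancing time (a new reading comes with each control period).
- env.get_image(name): name is "scene" or "side" or "wrist"; returns a dict with "frame" (400x640x3 uint8, blue, green, red), "range_z" (400x640 float32, m along the optical axis (not along the pixel's ray), 0 where there is no reading), "vertical_fov" (degrees; the focal length in pixels is half the picture's height over the tangent of half this angle, whatever the lens; pixels are square), "cx", "cy" (the principal point, pixels), "rvec" (rotation vector, rad) and "tvec" (3), from world to camera coordinates, as OpenCV has them; the wrist camera has in their place "tool_from_camera" (4x4, takes a point from camera to tool coordinates, whose origin is the TCP and whose axes are the flange's). Camera axes: x right, y down, z forward; pixel columns grow to the right and rows downward; lengths in m; the calibration is good to about 2 mm. A picture is of the moment at which its call begins: read the wrist's pose just before it.
- env.close_job(): hands the job in, once; it reports no verdict.
Trained networks look in a picture, given as the dict that the camera call returned (one of the last four; its "shot" number tells which), for a name from the list of things; names that differ only in an ending like _2 or _b are one class to them, and where a whole thing is asked for, a point or a joint stands for the part that bears it (a point fixed in the world has none). Each returns a list of dicts, best first, with "confidence" (0 to 1); they miss things now and then, are a little off and sometimes report something else, mostly with a low value. They report only what shows in the picture. A call takes as long as a camera call.
- env.boxes_of(target, picture): "extent" ([left, top, width, height] in pixels, round what is visible of it).
- env.mark_of(target, picture): "position" ([column, row] in pixels: a listed point, or the origin of a listed thing).
The state is a dict: "time": time; "joint_positions": joint angles; "qvel": joint speeds; "effort": joint torques, N m; "tool_pos": TCP position; "orientation": TCP orientation; "force": force on the tool from outside, world axes, zero at the start; "moment": the same for the moment, N m; "width": finger opening in m.
Only numpy, scipy, OpenCV 4.12 (cv2) and the standard library are available. Lean on these libraries where they do the work, as an engineer would, in place of code of your own. Each camera call takes 0.05 s, during which the arm holds its last target. There are 200 camera calls.

TASK

The screw of the green gluing press sits crossed on its thread. Fit the loose crank's square hole over the screw's square end, down onto the red collar; then take the crank by its black handle and turn the screw backward (anticlockwise from above) until it drops into its thread, and from there forward (clockwise) one full turn, so that it is properly started. Finish still gripping the crank on the screw, and leave the vase, the terracotta sherd and the kiln stilt where they are.

Things in the scene. Friction and masses are not known exactly. Their poses are not given: they have to be found in the camera images.
- press: gluing press, fixed to the table, does not move: green base plate 120 (x) x 160 (y) x 14 mm, two steel columns at y = +-62 mm, a green bridge across them whose top is 104 mm above the table (column nuts to 111 mm), and in its middle the round threaded boss, 52 mm across, top 118 mm above the table. Origin: centre of the base's underside, on the screw's axis, which is vertical
- screw_turn (a joint): screw's angle (rad): grows turned forward (clockwise from above), falls turned backward. Starts at 1.2 to 3.4. Turned backward it climbs slightly, then drops 8 mm within about 0.2 rad of 0 (again at each further whole turn back). Turns stiffly, about 0.1 N m, and stays where left. Before the drop the crossed thread binds hard if turned forward past 4.4
- screw_height (a joint): screw's height (m); thread pitch 8 mm. Its weight and a light spring (7 N together) press the screw down, so it follows its thread even when the crank is held at one height. Crossed it rides at about -0.005 to 0, rising as turned back; the drop takes it to about -0.0083; then it sinks 8 mm per turn forward, to -0.0163 after one turn. Lowest stop -0.0215
- screw_shank (a point): centre of the top of the screw's red collar (36 mm across, 6 mm thick), on the screw's axis, 147 mm above the table plus screw_height. From it the square end rises: 12 x 12 mm, 29 mm high, tapered tip. Turns with the screw; its x and y axes are parallel to the square's sides, z is up
- screw_shank_top (a point): centre of the tip of the screw's square end, 29 mm above the collar; turns with the screw
- crank: loose steel crank, 0.3 kg, standing on its hub. Origin: centre of hub underside; z up, x along the arm to the handle at x = 65 mm. Hub 30 x 30 mm, 34 high, with a square through hole 13.5 mm wide, sides parallel to x and y. Arm 14 wide, 8 thick, 24 mm up; counterweight out to x = -48 mm. Grip the free hub faces y = +-15 mm from above; it balances there. The hole fits the shank four ways
- grip_mid (a point): middle of the crank's handle, on its axis: an upright black sleeve, 17 mm across and 42 mm tall, that revolves freely about its own upright axis, 65 mm from the hub's axis; this point is 54 mm above the hub's underside, the sleeve's top 71.5 mm. The point turns with the sleeve
- vase: bystander: blue vase with a white neck, 81 mm across, 155 mm tall, standing loose; origin at the centre of its underside
- dark_sherd: bystander: terracotta-coloured pottery fragment, 31 x 40 mm, 13 mm tall, lying loose; origin at the centre of its underside
- kiln_stilt: bystander: three-armed terracotta kiln stilt lying flat, 82 x 73 mm, 13 mm tall, loose; origin at the centre of its underside

How it is judged:
On the way, in this order (a step that is already met when the one before it is completed fails the run):
1. the crank sits on the screw's square end, down near the collar, the screw still crossed (horizontal distance between crank and screw_shank below 0.004 m and angle between crank's own z axis and vertical below 0.12 rad and z of crank in the frame of screw_shank below 0.006 m and value of joint screw_turn above 0.4 rad), for 0.2 s.
2. with the crank on it, the screw has been turned backward and has dropped into its thread (horizontal distance between crank and screw_shank below 0.004 m and angle between crank's own z axis and vertical below 0.12 rad and value of joint screw_turn below 0.5 rad and value of joint screw_height below -0.0062 m), for 0.05 s.
At the end, for the whole second after the job is handed in: screw one turn past the drop (screw_height -0.0130 to -0.0190, a third of a turn either way), not turning; crank upright on the square end (within 4 mm of the axis, underside at most 22 mm above the collar); fingers grip it with over 2 N (horizontal distance between crank and screw_shank below 0.004 m and angle between crank's own z axis and vertical below 0.12 rad and z of crank in the frame of screw_shank below 0.022 m and value of joint screw_height between -0.019 and -0.013 m and velocity of joint screw_turn between -0.1 and 0.1 rad/s and contact force between the fingers and crank above 2 N); the arm keeps its last pose, push and grip.
It fails at once if the vase is shifted more than 30 mm or tipped (distance of vase from where it was at the start of the episode above 0.03 m or angle between vase's own z axis and vertical above 0.3 rad).
It fails at once if the terracotta sherd is shifted more than 30 mm (distance of dark_sherd from where it was at the start of the episode above 0.03 m).
It fails at once if the kiln stilt is shifted more than 30 mm (distance of kiln_stilt from where it was at the start of the episode above 0.03 m).
It also fails if it takes over 72 s, if anything falls off the work surface, if the arm or the gripper's body presses on something with over 40 N, if the wrist force passes 120 N, or if a joint passes its speed limit or range.

## Working session

There is one attempt and no reset: what is moved stays moved. The work goes in short steps, Python scripts to look and compute and a tool call to move; the robot and the scene stay as the last step left them, time stands still between calls to the robot, and variables do not carry over. Pictures are saved under pics/ and viewed, on a budget of 10 in all, crops included, one or two more only if the job needs it, and the job is handed in when it is done.

Besides the shell and the picture viewer there is one more tool, called after ">>>" in YAML: its name, and indented under it one key for each argument. step_arm: Moves the arm, as the interface text tells. Its arguments: {"type":"object","properties":{"commands":{"type":"array","items":{"type":"object","properties":{"tx":{"type":"number"},"ty":{"type":"number"},"tz":{"type":"number"},"yaw":{"type":"number"},"gripper":{"type":"number"}}}},"grip_force":{"type":"number"}},"required":["commands"]}

```bash
mkdir -p pics; ls; cat > h.py <<'E'
import numpy as np, cv2
from rig import env
from scipy.spatial.transform import Rotation as R
np.set_printoptions(precision=4, suppress=True)
def pose():
    s=env.read_state(); T=np.eye(4); T[:3,:3]=R.from_euler('xyz',s['orientation']).as_matrix(); T[:3,3]=s['tool_pos']; return T,s
def shot(name):
    T,s=pose(); p=env.get_image(name); p['name']=name
    if 'tool_from_camera' in p: p['W']=T@np.array(p['tool_from_camera'])
    else:
        M=np.eye(4); M[:3,:3]=cv2.Rodrigues(np.array(p['rvec'],float))[0]; M[:3,3]=np.ravel(p['tvec']); p['W']=np.linalg.inv(M)
    p['f']=200/np.tan(np.radians(p['vertical_fov'])/2)
    return p
def ray(p,u,v):
    return p['W'][:3,:3]@np.array([(u-p['cx'])/p['f'],(v-p['cy'])/p['f'],1])
def at_z(p,u,v,z):
    d=ray(p,u,v); o=p['W'][:3,3]; return o+d*(z-o[2])/d[2]
def deproj(p,u,v):
    return p['W'][:3,3]+ray(p,u,v)*p['range_z'][int(round(v)),int(round(u))]
def cloud(p):
    v,u=np.mgrid[0:400,0:640]; z=p['range_z']
    c=np.stack([(u-p['cx'])/p['f']*z,(v-p['cy'])/p['f']*z,z],-1)
    return c@p['W'][:3,:3].T+p['W'][:3,3]
E
cat > a.py <<'E'
from h import *
T,s=pose(); print(s)
for n in ['scene','side','wrist']:
    p=shot(n); cv2.imwrite(f'pics/{n}0.png',p['frame']); print(n,p['W'][:3,3],p['f'],p['cx'],p['cy'])
    for t in ['press','crank','grip_mid','screw_shank','screw_shank_top','vase','dark_sherd','kiln_stilt']:
        for m in env.mark_of(t,p)[:2]:
            u,v=m['position']; ok=0<=u<639.4 and 0<=v<399.4
            print(' ',t,round(m['confidence'],2),np.array([u,v]),deproj(p,u,v) if ok else '')
print(pose()[1]['time'])
E
python3 a.py; python3 -c "
import cv2,numpy as np
a=cv2.imread('pics/scene0.png');b=cv2.imread('pics/side0.png')
cv2.imwrite('pics/both0.png',cv2.resize(np.vstack([a,b]),(480,600)))"
```

```text
pics
{'time': 0.0, 'joint_positions': array([-1.1616,  0.3329, -0.0647,  1.461 ,  0.0216,  1.3499, -0.0885]), 'qvel': array([ 0.0021, -0.    , -0.0002, -0.0006, -0.0001,  0.0011, -0.0006]), 'effort': array([ -0.0006, -62.3267,   0.0244, -38.9898,  -0.0613,   0.0399,
         0.0001]), 'tool_pos': array([0.2614, 0.5673, 0.2217]), 'orientation': array([-3.1402,  0.    ,  2.7098]), 'force': array([-0.4848,  0.6585, -0.2397]), 'moment': array([0.0294, 0.04  , 0.017 ]), 'width': 0.08716729987076226}
scene [-0.3524 -0.9122  0.6919] 495.47182707962924 319.11373175834933 200.01585581648033
  press 0.63 [337.7 248.4] [ 0.5077 -0.0861  0.0149]
  crank 0.89 [226.  215.9] [0.4179 0.3193 0.0107]
  crank 0.42 [339.1 249.4] [ 0.5073 -0.0918  0.0142]
  grip_mid 0.51 [242.2 197.1] [0.4903 0.3262 0.0508]
  screw_shank 0.66 [337.6 199.4] [ 0.5291 -0.0659  0.1494]
  screw_shank_top 0.67 [336.4 250.2] [ 0.4978 -0.0907  0.0151]
  screw_shank_top 0.62 [337.6 191.3] [ 2.013   1.3584 -0.7   ]
  vase 0.57 [306.2 205. ] [0.6502 0.1944 0.0108]
  dark_sherd 0.51 [258.1 245.7] [0.3656 0.0863 0.0141]
  kiln_stilt 0.85 [418.1 269.3] [ 0.5814 -0.301   0.0078]
side [ 0.1958 -1.087   0.9496] 487.01762859400975 317.1225244391021 207.4517728364283
  press 0.69 [319.4 271.2] [ 0.517  -0.0919  0.0193]
  crank 0.71 [258.7 200.5] [0.4213 0.3196 0.0149]
  grip_mid 0.59 [368.4 318.2] [ 0.5904 -0.287   0.0081]
  grip_mid 0.39 [275.9 186.9] [ 0.504   0.4187 -0.0023]
  screw_shank 0.68 [322.3 230.4] [ 0.5288 -0.0712  0.1472]
  screw_shank_top 0.73 [321.8 222. ] [ 0.5301 -0.0608  0.1681]
  screw_shank_top 0.35 [260.6 200.2] [0.4286 0.3229 0.0128]
  vase 0.77 [336.5 213.2] [0.664  0.1916 0.003 ]
  dark_sherd 0.52 [259.  244.6] [0.3759 0.0807 0.0129]
  kiln_stilt 0.8 [369.8 323. ] [ 0.5858 -0.3073  0.013 ]
  kiln_stilt 0.43 [278.3 187. ] [0.494  0.3282 0.0532]
wrist [0.1968 0.596  0.3856] 314.4084621575433 322.4621181259927 199.29933807630516
1.35
```

View pics/scene0.png

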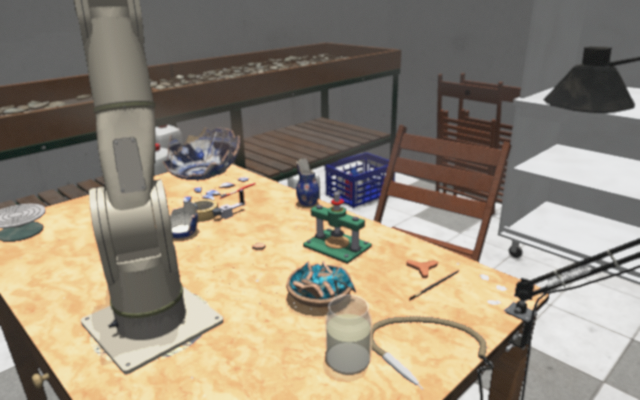

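View pics/side0.png

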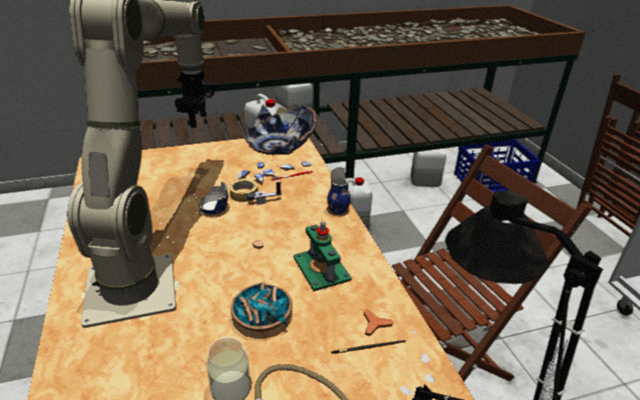

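The scene and side views agree. The crank is at about (0.42, 0.32) with its handle towards +x. The press is at (0.53, -0.065), scene pixels (337, 200) for the collar. The vase, sherd and stilt are all away from the path. I'll move above the crank.

>>> step_arm:
  commands:
    - {"tx": -40,"ty": -25,"yaw": -5,"gripper": -1}
    - {"tx": -80,"ty": -50,"yaw": -10,"gripper": -1}
    - {"tx": -120,"ty": -75,"yaw": -15,"gripper": -1}
    - {"tx": -160,"ty": -100,"yaw": -20,"gripper": -1}
    - {"tx": -200,"ty": -130,"yaw": -25,"gripper": -1}
    - {"tx": -248,"ty": -158,"yaw": -30,"gripper": -1}
    - {"tx": -248,"ty": -158,"yaw": -30,"gripper": -1}
    - {"tx": -248,"ty": -158,"yaw": -30,"gripper": -1}
    - {"tx": -248,"ty": -158,"yaw": -30,"gripper": -1}
    - {"tx": -248,"ty": -158,"yaw": -30,"gripper": -1}
  grip_force: 20

```text
schema error: expected keys tx, ty, tz, yaw, gripper
```

```bash
cat > b.py <<'E'
from h import *
import sys
T,s=pose(); print(s['time'],s['tool_pos'],np.degrees(s['orientation']),s['joint_positions'])
p=shot('wrist'); cv2.imwrite(f'pics/{sys.argv[1]}.png',p['frame']); print(p['W'])
import pickle; pickle.dump(p,open('last.pkl','wb'))
for t in sys.argv[2:]:
    for m in env.mark_of(t,p)[:2]:
        u,v=m['position']; print(t,round(m['confidence'],2),np.array([u,v]),deproj(p,u,v) if 0<=u<639.4 and 0<=v<399.4 else '')
E
python3 b.py w1 crank grip_mid
```

```text
1.35 [0.2616 0.5677 0.2226] [179.9947  -0.0016 155.2586] [-1.1616  0.3322 -0.0647  1.4601  0.0216  1.3499 -0.0885]
[[ 0.4189  0.877   0.2351  0.1968]
 [ 0.908  -0.4048 -0.1078  0.596 ]
 [ 0.0006  0.2587 -0.966   0.3856]
 [ 0.      0.      0.      1.    ]]
```

View pics/w1.png

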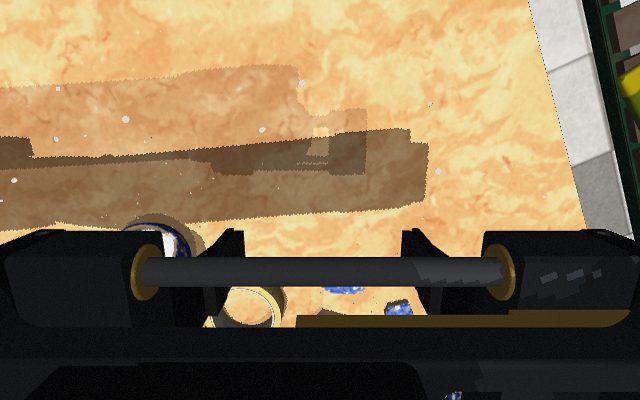

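This view shows only table and the gripper bar (rows 230 and up), because the move was refused for missing keys. I'll stop 60 mm beyond the crank along -x so that it shows clear of the gripper.

>>> step_arm:
  commands:
    - {"tx": -45,"ty": -25,"tz": 0,"yaw": -5,"gripper": -1}
    - {"tx": -90,"ty": -50,"tz": 0,"yaw": -10,"gripper": -1}
    - {"tx": -135,"ty": -70,"tz": 0,"yaw": -15,"gripper": -1}
    - {"tx": -180,"ty": -90,"tz": 0,"yaw": -20,"gripper": -1}
    - {"tx": -225,"ty": -115,"tz": 0,"yaw": -25,"gripper": -1}
    - {"tx": -270,"ty": -135,"tz": 0,"yaw": -30,"gripper": -1}
    - {"tx": -305,"ty": -155,"tz": 0,"yaw": -30,"gripper": -1}
    - {"tx": -305,"ty": -155,"tz": 0,"yaw": -30,"gripper": -1}
    - {"tx": -305,"ty": -155,"tz": 0,"yaw": -30,"gripper": -1}
    - {"tx": -305,"ty": -155,"tz": 0,"yaw": -30,"gripper": -1}
  grip_force: 20

```text
time: 2.5
tool_pos: [0.4728, 0.3005, 0.2226]
orientation: [3.141, -0.0, -3.048]
force: [-0.3, 0.7, -0.5]
width: 0.0872
```

```bash
python3 b.py w2 crank grip_mid
```

```text
2.5 [0.4728 0.3005 0.2226] [ 179.9626   -0.0182 -174.6437] [-0.7172  0.1872  0.0797  1.6419 -0.0161  1.3131  1.0296]
[[-0.0929  0.9618  0.2574  0.402 ]
 [ 0.9957  0.0895  0.025   0.2927]
 [ 0.001   0.2586 -0.966   0.3856]
 [ 0.      0.      0.      1.    ]]
crank 0.81 [350.1 139.9] [0.4253 0.3256 0.0357]
grip_mid 0.65 [353.  208.5] [0.4915 0.3329 0.0754]
```

View pics/w2.png

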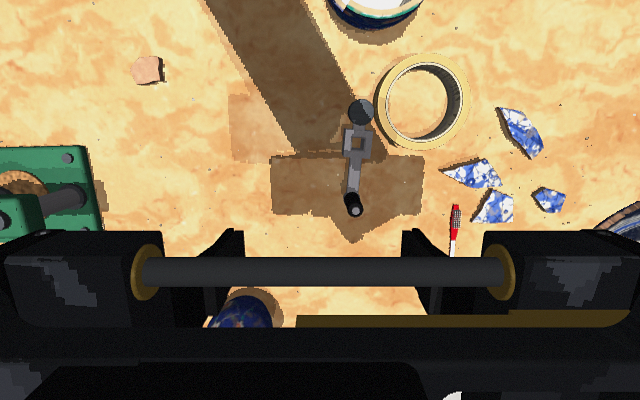

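The wrist view shows the crank hub at pixel (357, 143), its hole clearly visible, with the handle at (353, 205). The counterweight is near the tape ring at (420, 100), so I'll half-close the fingers before descending. Next I'll measure the hub from depth.

```bash
cat > c.py <<'E'
from h import *
import pickle
p=pickle.load(open('last.pkl','rb')); C=cloud(p)
v,u=np.mgrid[0:400,0:640]
m=(abs(u-357)<45)&(v>85)&(v<225)
print('table z',np.median(C[150:220,440:480,2]))
z=C[...,2]
h=m&(z>.028)&(z<.042)&(abs(u-357)<22)&(abs(v-143)<22)
pts=C[h][:,:2].astype(np.float32); r=cv2.minAreaRect(pts*1000); print('hub rect',r,np.median(C[h][:,2]))
# arm direction
a=m&(z>.018)&(z<.045); P=C[a][:,:2]; 
g=m&(z>.06); print('handle top',C[g].min(0),C[g].max(0),C[g].mean(0))
cen=np.array(r[0])/1000; d=C[g].mean(0)[:2]-cen; print(np.linalg.norm(d),np.degrees(np.arctan2(d[1],d[0])))
q=cv2.resize(p['frame'][95:225,300:420],None,fx=4.6,fy=4.6,interpolation=cv2.INTER_CUBIC); cv2.imwrite('pics/c2.png',q)
for uv in [(357,143),(353,205)]: print(at_z(p,*uv,.034),at_z(p,*uv,.0715))
E
python3 c.py
```

```text
table z 0.0015007944171457621
hub rect ((428.63848876953125, 334.5690612792969), (47.94174575805664, 30.141010284423828), 1.0909852981567383) 0.034684647494725634
handle top [0.402  0.2927 0.0605] [0.5017 0.3441 0.3856] [0.4791 0.3288 0.1173]
0.050737850827605235 -6.497910327149067
[0.428  0.3338 0.034 ] [0.4253 0.3294 0.0715]
[0.4992 0.3378 0.034 ] [0.4889 0.333  0.0715]
```

View pics/c2.png

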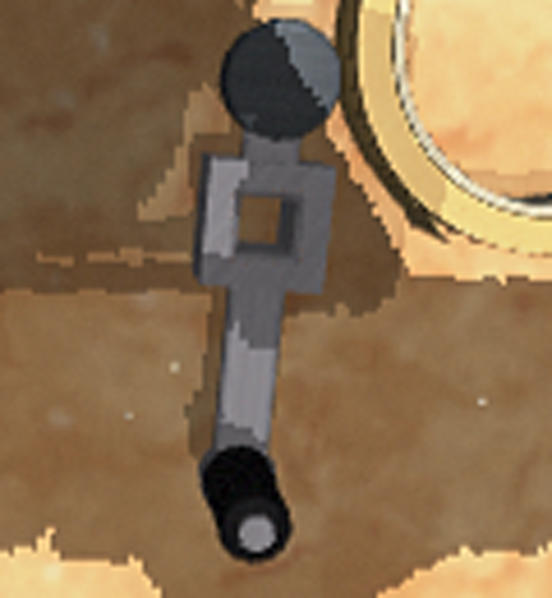

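```bash
cat > d.py <<'E'
from h import *
import pickle
p=pickle.load(open('last.pkl','rb'))
f=lambda x,y,z: at_z(p,300+x/4.6,95+y/4.6,z)
c=[f(210,155,.034),f(335,168,.034),f(325,292,.034),f(200,278,.034)]
cen=np.mean(c,0); print(np.array(c),cen)
for i in range(4):
    d=c[(i+1)%4]-c[i]; print(np.linalg.norm(d),np.degrees(np.arctan2(d[1],d[0])))
for z in (.0715,.075):
    h=f(257,533,z); d=h-cen; print(h,np.linalg.norm(d[:2]),np.degrees(np.arctan2(d[1],d[0])))
T,_=pose(); yaw=np.degrees(np.arctan2(T[1,0],T[0,0])); print('hub in tool mm',(np.linalg.inv(T)@np.r_[cen,1])[:3]*1000,yaw)
E
python3 d.py
```

```text
[[0.4139 0.3196 0.034 ]
 [0.4141 0.3495 0.034 ]
 [0.4436 0.3511 0.034 ]
 [0.4431 0.3204 0.034 ]] [0.4287 0.3351 0.034 ]
0.02996093170593321 89.54041723744642
0.029547995573735362 2.9832799178345653
0.030658229347300142 -91.04158021696466
0.029203183297177013 -178.3426574824527
[0.4949 0.3367 0.0715] 0.06628452990582051 1.352577582769051
[0.4939 0.3362 0.075 ] 0.06523953424122816 0.9433477830087498
hub in tool mm [ 40.7088  38.5426 188.5399] -174.60569608752408
```

>>> step_arm:
  commands:
    - {"tx": 20,"ty": 20,"tz": 20,"yaw": 4,"gripper": -0.2}
    - {"tx": 41,"ty": 38.5,"tz": 60,"yaw": 4,"gripper": -0.2}
    - {"tx": 41,"ty": 38.5,"tz": 100,"yaw": 4,"gripper": -0.2}
    - {"tx": 41,"ty": 38.5,"tz": 140,"yaw": 4,"gripper": -0.2}
    - {"tx": 41,"ty": 38.5,"tz": 165,"yaw": 4,"gripper": -0.2}
    - {"tx": 41,"ty": 38.5,"tz": 180,"yaw": 4,"gripper": -0.2}
    - {"tx": 41,"ty": 38.5,"tz": 195,"yaw": 4,"gripper": -0.2}
    - {"tx": 41,"ty": 38.5,"tz": 210,"yaw": 4,"gripper": -0.2}
    - {"tx": 41,"ty": 38.5,"tz": 215,"yaw": 4,"gripper": -0.2}
    - {"tx": 41,"ty": 38.5,"tz": 215,"yaw": 4,"gripper": -0.2}
    - {"tx": 41,"ty": 38.5,"tz": 215,"yaw": 4,"gripper": -0.2}

```text
time: 3.75
tool_pos: [0.4301, 0.3337, 0.0074]
orientation: [-3.141, 0.001, -3.12]
force: [5.1, -2.5, -3.4]
width: 0.0522
```

>>> step_arm:
  commands:
    - {"tx": 0,"ty": 0,"tz": 0,"yaw": 0,"gripper": 1}
    - {"tx": 0,"ty": 0,"tz": 0,"yaw": 0,"gripper": 1}
    - {"tx": 0,"ty": 0,"tz": 0,"yaw": 0,"gripper": 1}
    - {"tx": 0,"ty": 0,"tz": 0,"yaw": 0,"gripper": 1}
    - {"tx": 0,"ty": 0,"tz": 0,"yaw": 0,"gripper": 1}
    - {"tx": 0,"ty": 0,"tz": 0,"yaw": 0,"gripper": 1}
    - {"tx": 0,"ty": 0,"tz": 0,"yaw": 0,"gripper": 1}
  grip_force: 30

```text
time: 4.45
tool_pos: [0.4291, 0.334, 0.0075]
orientation: [3.141, -0.0, -3.119]
force: [-1.6, 1.9, 0.9]
width: 0.0296
```

>>> step_arm:
  commands:
    - {"tx": 0,"ty": 0,"tz": -15,"yaw": 0,"gripper": 1}
    - {"tx": 0,"ty": 0,"tz": -50,"yaw": 0,"gripper": 1}
    - {"tx": 0,"ty": 0,"tz": -90,"yaw": 0,"gripper": 1}
    - {"tx": 0,"ty": 0,"tz": -130,"yaw": 0,"gripper": 1}
    - {"tx": 0,"ty": 0,"tz": -170,"yaw": 0,"gripper": 1}
    - {"tx": 0,"ty": 0,"tz": -210,"yaw": 0,"gripper": 1}
    - {"tx": 0,"ty": 0,"tz": -235,"yaw": 0,"gripper": 1}
    - {"tx": 0,"ty": -30,"tz": -235,"yaw": 0,"gripper": 1}
    - {"tx": -10,"ty": -70,"tz": -235,"yaw": 0,"gripper": 1}
    - {"tx": -20,"ty": -110,"tz": -235,"yaw": 0,"gripper": 1}
    - {"tx": -30,"ty": -150,"tz": -235,"yaw": 0,"gripper": 1}
    - {"tx": -45,"ty": -185,"tz": -235,"yaw": 0,"gripper": 1}

```text
time: 5.65
tool_pos: [0.4782, 0.1472, 0.2424]
orientation: [-3.141, -0.0, -3.121]
force: [0.9, 0.3, -3.2]
width: 0.0299
```

>>> step_arm:
  commands:
    - {"tx": -20,"ty": -40,"tz": 0,"yaw": 0,"gripper": 1}
    - {"tx": -40,"ty": -80,"tz": 0,"yaw": 0,"gripper": 1}
    - {"tx": -60,"ty": -120,"tz": 0,"yaw": 0,"gripper": 1}
    - {"tx": -85,"ty": -155,"tz": 0,"yaw": 0,"gripper": 1}
    - {"tx": -110,"ty": -190,"tz": 0,"yaw": 0,"gripper": 1}
    - {"tx": -132,"ty": -219,"tz": 10,"yaw": 0,"gripper": 1}
    - {"tx": -132,"ty": -219,"tz": 20,"yaw": 0,"gripper": 1}
    - {"tx": -132,"ty": -219,"tz": 20,"yaw": 0,"gripper": 1}
    - {"tx": -132,"ty": -219,"tz": 20,"yaw": 0,"gripper": 1}
    - {"tx": -132,"ty": -219,"tz": 20,"yaw": 0,"gripper": 1}

```text
time: 6.65
tool_pos: [0.6151, -0.0649, 0.2232]
orientation: [3.141, 0.001, -3.118]
force: [0.5, -0.0, -2.3]
width: 0.0297
```

```bash
python3 b.py w3 crank screw_shank screw_shank_top; python3 - <<'E'
from h import *
print(env.read_state()['width'],env.read_state()['force'])
E
```

```text
6.65 [ 0.6151 -0.0649  0.2232] [ 179.9593    0.04   -178.6417] [-0.2883  0.3261  0.4072  1.5003 -0.1315  1.3416  1.7241]
[[-0.0232  0.9655  0.2595  0.5438]
 [ 0.9997  0.0222  0.0071 -0.0679]
 [ 0.0011  0.2595 -0.9657  0.3862]
 [ 0.      0.      0.      1.    ]]
crank 0.85 [319.4 243.5] [ 0.6014 -0.0678  0.2508]
screw_shank 0.83 [334.   97.2] [ 0.5323 -0.0602  0.1665]
screw_shank_top 0.92 [331.6  96.4] [ 0.5319 -0.0619  0.1669]
0.02981084950063979 [-0.692  -0.0432 -3.3958]
```

View pics/w3.png

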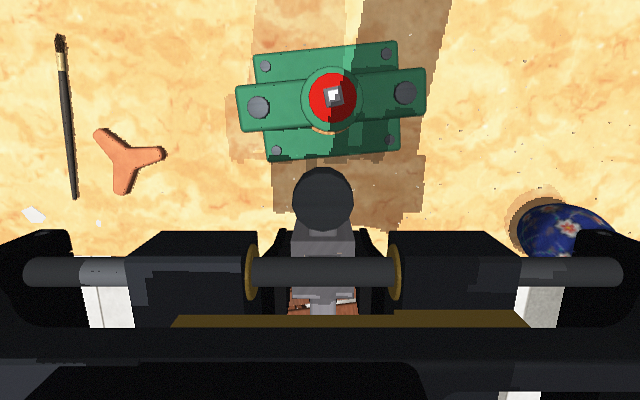

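The wrist view shows the red collar at (332, 97) with the square end on it. The crank in hand is at (322, 200-300). The vase at the lower right and the stilt at the left are undisturbed. I'll enlarge the shank.

```bash
python3 - <<'E'
import pickle,cv2,numpy as np
p=pickle.load(open('last.pkl','rb')); a=p['frame'][66:130,300:366]
cv2.imwrite('pics/c3.png',cv2.resize(a,None,fx=9,fy=9,interpolation=cv2.INTER_CUBIC))
E
```

```text
(no output)
```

View pics/c3.png

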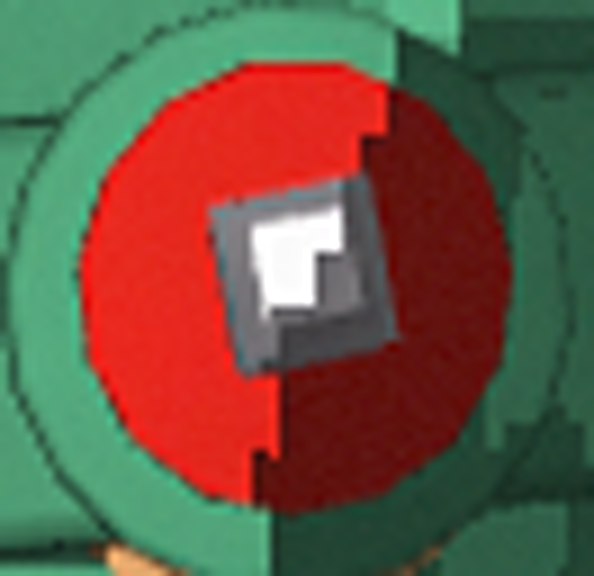

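```bash
cat > e.py <<'E'
from h import *
import pickle
p=pickle.load(open('last.pkl','rb')); T,s=pose()
for n,u,v,z in [('tip',333.55,94.8,.1735),('taper base',333.65,96.0,.169),('collar',332.4,97.4,.1445)]:
    w=at_z(p,u,v,z); print(n,w,(np.linalg.inv(T)@np.r_[w,1])[:3]*1000)
C=cloud(p)
for b in [(330,90,338,98),(316,80,322,112),(318,120,345,125)]: print(np.median(C[b[1]:b[3],b[0]:b[2]].reshape(-1,3),0))
# hub in hand: edges of hub/counterweight
z=C[...,2]; m=np.zeros(z.shape,bool); m[165:232,285:365]=True; m&=(z>.2)
pts=C[m]; L=(np.c_[pts,np.ones(len(pts))]@np.linalg.inv(T).T)[:,:3]*1000
print('counterweight tool',L.min(0),L.max(0),L.mean(0),len(L))
E
python3 e.py
```

```text
tip [ 0.5312 -0.0608  0.1735] [83.9141  6.6733 49.5711]
taper base [ 0.5317 -0.0606  0.169 ] [83.4314  6.9    54.0717]
collar [ 0.5313 -0.0606  0.1445] [83.8244  6.8392 78.5713]
[ 0.53   -0.0607  0.1666]
[ 0.5302 -0.0709  0.1436]
[ 0.5492 -0.0611  0.1196]
counterweight tool [   9.9761  -20.8822 -163.1011] [71.2976 22.3152  5.5711] [ 33.928   -0.4061 -28.6577] 3490
```

>>> step_arm:
  commands:
    - {"tx": 20,"ty": 2,"tz": 0,"yaw": -4,"gripper": 1}
    - {"tx": 40,"ty": 4,"tz": 0,"yaw": -8,"gripper": 1}
    - {"tx": 60,"ty": 6,"tz": 0,"yaw": -12.8,"gripper": 1}
    - {"tx": 75,"ty": 6.8,"tz": 0,"yaw": -12.8,"gripper": 1}
    - {"tx": 83.5,"ty": 6.8,"tz": 10,"yaw": -12.8,"gripper": 1}
    - {"tx": 83.5,"ty": 6.8,"tz": 20,"yaw": -12.8,"gripper": 1}
    - {"tx": 83.5,"ty": 6.8,"tz": 30,"yaw": -12.8,"gripper": 1}
    - {"tx": 83.5,"ty": 6.8,"tz": 36,"yaw": -12.8,"gripper": 1}
    - {"tx": 83.5,"ty": 6.8,"tz": 36,"yaw": -12.8,"gripper": 1}
    - {"tx": 83.5,"ty": 6.8,"tz": 36,"yaw": -12.8,"gripper": 1}
    - {"tx": 83.5,"ty": 6.8,"tz": 36,"yaw": -12.8,"gripper": 1}

```text
time: 7.95
tool_pos: [0.5319, -0.0613, 0.1868]
orientation: [-3.141, 0.0, -2.896]
force: [-0.6, 0.2, -2.6]
width: 0.0298
```

```bash
python3 b.py w4; python3 - <<'E'
from h import *
p=shot('side'); a=p['frame'][185:275,270:370]; cv2.imwrite('pics/s4.png',cv2.resize(a,None,fx=6,fy=6,interpolation=cv2.INTER_CUBIC))
print(env.read_state()['force'],env.read_state()['tool_pos'])
E
```

```text
7.95 [ 0.5319 -0.0613  0.1868] [-179.9916    0.0257 -165.9417] [-0.3059  0.156   0.3716  1.767  -0.0599  1.2292  1.8979]
[[-0.2425  0.937   0.2516  0.4628]
 [ 0.9702  0.2341  0.063  -0.0796]
 [ 0.0001  0.2594 -0.9658  0.3499]
 [ 0.      0.      0.      1.    ]]
[ 0.3944 -0.0256 -2.3269] [ 0.5318 -0.0613  0.1869]
```

View pics/s4.png

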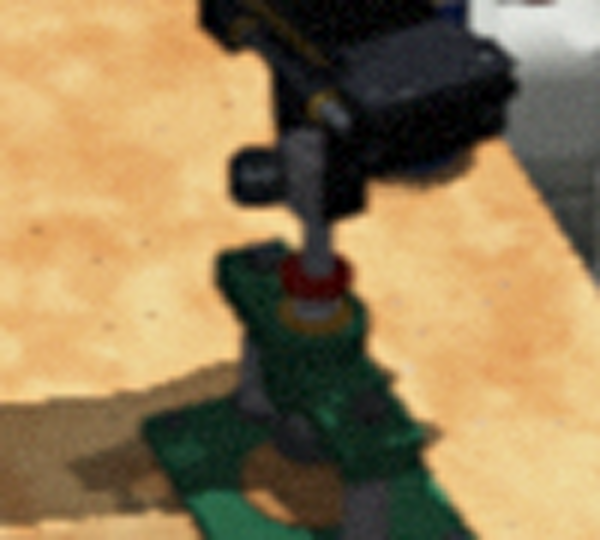

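The side view shows the crank lined up just above the square end, with the collar at crop pixel (315, 275). I'll descend in stages and check the force.

>>> step_arm:
  commands:
    - {"tx": 0,"ty": 0,"tz": 3,"yaw": 0,"gripper": 1}
    - {"tx": 0,"ty": 0,"tz": 6,"yaw": 0,"gripper": 1}
    - {"tx": 0,"ty": 0,"tz": 9,"yaw": 0,"gripper": 1}
    - {"tx": 0,"ty": 0,"tz": 12,"yaw": 0,"gripper": 1}
    - {"tx": 0,"ty": 0,"tz": 15,"yaw": 0,"gripper": 1}
    - {"tx": 0,"ty": 0,"tz": 15,"yaw": 0,"gripper": 1}

```text
time: 8.65
tool_pos: [0.5315, -0.0607, 0.1712]
orientation: [3.141, -0.0, -2.896]
force: [0.5, 1.0, -3.9]
width: 0.0299
```

>>> step_arm:
  commands:
    - {"tx": 0,"ty": 0,"tz": 4,"yaw": 0,"gripper": 1}
    - {"tx": 0,"ty": 0,"tz": 8,"yaw": 0,"gripper": 1}
    - {"tx": 0,"ty": 0,"tz": 12,"yaw": 0,"gripper": 1}
    - {"tx": 0,"ty": 0,"tz": 15,"yaw": 0,"gripper": 1}
    - {"tx": 0,"ty": 0,"tz": 17,"yaw": 0,"gripper": 1}
    - {"tx": 0,"ty": 0,"tz": 17,"yaw": 0,"gripper": 1}

```text
time: 9.25
tool_pos: [0.5314, -0.0607, 0.1541]
orientation: [3.141, -0.0, -2.896]
force: [-1.0, 6.1, -2.4]
width: 0.0298
```

>>> step_arm:
  commands:
    - {"tx": 0,"ty": 0,"tz": 1,"yaw": 0,"gripper": 1}
    - {"tx": 0,"ty": 0,"tz": 2,"yaw": 0,"gripper": 1}
    - {"tx": 0,"ty": 0,"tz": 3,"yaw": 0,"gripper": 1}
    - {"tx": 0,"ty": 0,"tz": 3,"yaw": 0,"gripper": 1}

```text
time: 9.65
tool_pos: [0.5315, -0.0606, 0.1513]
orientation: [3.141, 0.0, -2.896]
force: [0.3, 5.4, -0.6]
width: 0.0301
```

>>> step_arm:
  commands:
    - {"tx": 0,"ty": 0,"tz": 0,"yaw": 0,"gripper": -0.2}
    - {"tx": 0,"ty": 0,"tz": 0,"yaw": 0,"gripper": -0.2}
    - {"tx": 0,"ty": 0,"tz": 0,"yaw": 0,"gripper": -0.2}
    - {"tx": 0,"ty": 0,"tz": -10,"yaw": 0,"gripper": -0.2}
    - {"tx": 0,"ty": 0,"tz": -40,"yaw": 0,"gripper": -0.2}
    - {"tx": 0,"ty": 0,"tz": -80,"yaw": 0,"gripper": -0.2}
    - {"tx": 0,"ty": 0,"tz": -100,"yaw": 0,"gripper": -0.2}
    - {"tx": -40,"ty": 0,"tz": -100,"yaw": 0,"gripper": -0.2}
    - {"tx": -80,"ty": 0,"tz": -100,"yaw": 0,"gripper": -0.2}
    - {"tx": -125,"ty": 0,"tz": -100,"yaw": 0,"gripper": -0.2}
    - {"tx": -125,"ty": 0,"tz": -100,"yaw": 0,"gripper": -0.2}
    - {"tx": -125,"ty": 0,"tz": -100,"yaw": 0,"gripper": -0.2}

```text
time: 10.85
tool_pos: [0.6531, -0.031, 0.2509]
orientation: [-3.141, -0.002, -2.896]
force: [-0.4, -0.0, -0.4]
width: 0.0526
```

```bash
python3 b.py w5 crank grip_mid screw_shank_top; cat > f.py <<'E'
from h import *
import pickle,sys
p=pickle.load(open('last.pkl','rb'));T,_=pose(); C=cloud(p); ax=np.array([.5314,-.0607])
h=np.array([.5945,-.0448])
z=C[...,2]; d=np.linalg.norm(C[...,:2]-h,axis=-1); m=(d<.025)&(z>.195)&(z<.24); m[225:]=0
print('handle',C[m].min(0),C[m].max(0),np.median(C[m],0),m.sum())
d=np.linalg.norm(C[...,:2]-ax,axis=-1); m=(d<.02)&(z>.155)&(z<.2); m[225:]=0
print('hub',np.median(C[m],0),m.sum())
E
python3 f.py
```

```text
10.85 [ 0.6531 -0.031   0.2509] [-179.9545   -0.0942 -165.9281] [-0.2942  0.3953  0.3742  1.3508 -0.1415  1.4232  1.891 ]
[[-0.2427  0.9374  0.2498  0.5843]
 [ 0.9701  0.2347  0.0619 -0.0491]
 [-0.0006  0.2574 -0.9663  0.4141]
 [ 0.      0.      0.      1.    ]]
crank 0.68 [323.   43.1] [ 0.5359 -0.0609  0.1694]
grip_mid 0.91 [325.9 134.5] [ 0.5947 -0.0444  0.2173]
screw_shank_top 0.78 [323.6  37.5] [ 0.5315 -0.0616  0.1658]
handle [ 0.5862 -0.0533  0.1952] [ 0.6026 -0.0369  0.2189] [ 0.5941 -0.0452  0.2148] 570
hub [ 0.5315 -0.0609  0.1769] 2422
```

View pics/w5.png

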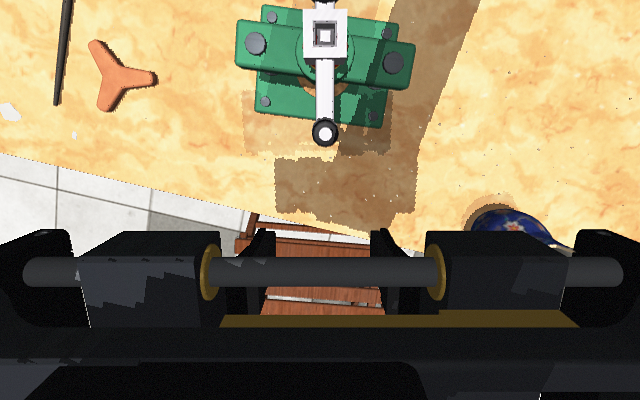

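The crank is seated: hub top at 0.1769, so its underside is at 0.1429, on the collar. The handle, at pixel (326, 134), measures (0.594, -0.045). I'll grip it now.

>>> step_arm:
  commands:
    - {"tx": 30,"ty": 0.5,"tz": 0,"yaw": 0,"gripper": -0.2}
    - {"tx": 60.3,"ty": 0.8,"tz": 0,"yaw": 0,"gripper": -0.2}
    - {"tx": 60.3,"ty": 0.8,"tz": 10,"yaw": 0,"gripper": -0.2}
    - {"tx": 60.3,"ty": 0.8,"tz": 35,"yaw": 0,"gripper": -0.2}
    - {"tx": 60.3,"ty": 0.8,"tz": 60,"yaw": 0,"gripper": -0.2}
    - {"tx": 60.3,"ty": 0.8,"tz": 69,"yaw": 0,"gripper": -0.2}
    - {"tx": 60.3,"ty": 0.8,"tz": 69,"yaw": 0,"gripper": 1}
    - {"tx": 60.3,"ty": 0.8,"tz": 69,"yaw": 0,"gripper": 1}
    - {"tx": 60.3,"ty": 0.8,"tz": 69,"yaw": 0,"gripper": 1}
    - {"tx": 60.3,"ty": 0.8,"tz": 69,"yaw": 0,"gripper": 1}
    - {"tx": 60.3,"ty": 0.8,"tz": 69,"yaw": 0,"gripper": 1}
    - {"tx": 60.3,"ty": 0.8,"tz": 69,"yaw": 0,"gripper": 1}
  grip_force: 40

```text
time: 12.25
tool_pos: [0.5944, -0.0447, 0.1829]
orientation: [3.142, 0.001, -2.896]
force: [-0.1, -0.2, 0.4]
width: 0.0159
```

```bash
cat > plan.py <<'E'
# circle waypoints: python3 plan.py start_deg end_deg n dz_total(mm, + up) ; angles = world azimuth of handle about axis
from h import *
import sys
a,b,n,dz=map(float,sys.argv[1:5]); n=int(n); T,s=pose(); ax=np.array([.5314,-.0607]); r=.065
h=T[:2,3]-ax; print('now',s['time'],s['tool_pos'],'az',np.degrees(np.arctan2(h[1],h[0])),'r',np.linalg.norm(h),'yaw',np.degrees(np.arctan2(T[1,0],T[0,0])),'w',s['width'],'F',s['force'],'q7',s['joint_positions'][6])
R2=T[:2,:2]
f=lambda d: r*np.array([np.cos(np.radians(d)),np.sin(np.radians(d))])
for i in range(1,n+1):
    x=R2.T@(f(a+(b-a)*i/n)-f(a))*1000   # tool x,y
    print('{"tx": %.1f, "ty": %.1f, "tz": %.1f, "yaw": 0, "gripper": 1}'%(x[0],x[1],-dz*i/n),end=', ')
print()
E
python3 plan.py 14.1 79 12 1.5
```

```text
now 12.25 [ 0.5944 -0.0447  0.1829] az 14.276688384716095 r 0.06497655651138752 yaw -165.93957664274595 w 0.0158652197945373 F [-0.1281 -0.188   0.3717] q7 1.9025168111715856
{"tx": 0.3, "ty": 6.1, "tz": -0.1, "yaw": 0, "gripper": 1}, {"tx": 1.2, "ty": 12.2, "tz": -0.2, "yaw": 0, "gripper": 1}, {"tx": 2.6, "ty": 18.2, "tz": -0.4, "yaw": 0, "gripper": 1}, {"tx": 4.6, "ty": 24.0, "tz": -0.5, "yaw": 0, "gripper": 1}, {"tx": 7.1, "ty": 29.5, "tz": -0.6, "yaw": 0, "gripper": 1}, {"tx": 10.2, "ty": 34.9, "tz": -0.8, "yaw": 0, "gripper": 1}, {"tx": 13.7, "ty": 39.9, "tz": -0.9, "yaw": 0, "gripper": 1}, {"tx": 17.7, "ty": 44.5, "tz": -1.0, "yaw": 0, "gripper": 1}, {"tx": 22.1, "ty": 48.8, "tz": -1.1, "yaw": 0, "gripper": 1}, {"tx": 26.9, "ty": 52.6, "tz": -1.2, "yaw": 0, "gripper": 1}, {"tx": 32.0, "ty": 56.0, "tz": -1.4, "yaw": 0, "gripper": 1}, {"tx": 37.5, "ty": 58.8, "tz": -1.5, "yaw": 0, "gripper": 1},
```

>>> step_arm:
  commands:
    - {"tx": 0.3,"ty": 6.1,"tz": -0.1,"yaw": 0,"gripper": 1}
    - {"tx": 1.2,"ty": 12.2,"tz": -0.2,"yaw": 0,"gripper": 1}
    - {"tx": 2.6,"ty": 18.2,"tz": -0.4,"yaw": 0,"gripper": 1}
    - {"tx": 4.6,"ty": 24.0,"tz": -0.5,"yaw": 0,"gripper": 1}
    - {"tx": 7.1,"ty": 29.5,"tz": -0.6,"yaw": 0,"gripper": 1}
    - {"tx": 10.2,"ty": 34.9,"tz": -0.8,"yaw": 0,"gripper": 1}
    - {"tx": 13.7,"ty": 39.9,"tz": -0.9,"yaw": 0,"gripper": 1}
    - {"tx": 17.7,"ty": 44.5,"tz": -1.0,"yaw": 0,"gripper": 1}
    - {"tx": 22.1,"ty": 48.8,"tz": -1.1,"yaw": 0,"gripper": 1}
    - {"tx": 26.9,"ty": 52.6,"tz": -1.2,"yaw": 0,"gripper": 1}
    - {"tx": 32.0,"ty": 56.0,"tz": -1.4,"yaw": 0,"gripper": 1}
    - {"tx": 37.5,"ty": 58.8,"tz": -1.5,"yaw": 0,"gripper": 1}

```text
time: 13.45
tool_pos: [0.5432, 0.0041, 0.1842]
orientation: [3.141, 0.001, -2.895]
force: [4.5, 2.0, 2.9]
width: 0.0157
```

```bash
cat > look.py <<'E'
from h import *
import sys
p=shot('wrist'); C=cloud(p); ax=np.array([.5314,-.0607]); d=np.linalg.norm(C[...,:2]-ax,axis=-1); z=C[...,2]
m=(d<.011)&(z<.19)&(z>.12); print('hub/shank z (<11mm)',np.percentile(z[m],[5,25,50,75,95]) if m.any() else None, m.sum())
m=(d<.0045)&(z<.19)&(z>.12); print('shank tip z',np.percentile(z[m],[10,50,90]) if m.any() else None, m.sum())
m=(d<.024)&(z<.19)&(z>.165); print('hub top',np.median(z[m]) if m.any() else None, m.sum())
q=(np.linalg.inv(p['W'])@np.r_[ax,.17,1])[:3]; u=np.array([p['cx'],p['cy']])+p['f']*q[:2]/q[2]; print('axis px',u)
cv2.imwrite('pics/%s.png'%sys.argv[1],p['frame'])
E
python3 look.py k1; python3 plan.py 79 135 12 1.5
```

```text
hub/shank z (<11mm) [0.167  0.1704 0.177  0.1784 0.1793] 1180
shank tip z [0.1671 0.1681 0.1729] 147
hub top 0.17799137534068582 4113
axis px [220.7773 193.9128]
now 13.5 [0.5424 0.0042 0.1842] az 80.42083414367609 r 0.06585681909963464 yaw -165.89203796445682 w 0.015804851644374323 F [2.9743 2.7552 2.5319] q7 1.778485676687144
{"tx": 4.9, "ty": 2.0, "tz": -0.1, "yaw": 0, "gripper": 1}, {"tx": 9.9, "ty": 3.7, "tz": -0.2, "yaw": 0, "gripper": 1}, {"tx": 15.1, "ty": 4.9, "tz": -0.4, "yaw": 0, "gripper": 1}, {"tx": 20.3, "ty": 5.7, "tz": -0.5, "yaw": 0, "gripper": 1}, {"tx": 25.6, "ty": 6.1, "tz": -0.6, "yaw": 0, "gripper": 1}, {"tx": 30.9, "ty": 6.1, "tz": -0.8, "yaw": 0, "gripper": 1}, {"tx": 36.1, "ty": 5.6, "tz": -0.9, "yaw": 0, "gripper": 1}, {"tx": 41.3, "ty": 4.7, "tz": -1.0, "yaw": 0, "gripper": 1}, {"tx": 46.5, "ty": 3.3, "tz": -1.1, "yaw": 0, "gripper": 1}, {"tx": 51.5, "ty": 1.6, "tz": -1.2, "yaw": 0, "gripper": 1}, {"tx": 56.3, "ty": -0.5, "tz": -1.4, "yaw": 0, "gripper": 1}, {"tx": 61.0, "ty": -3.1, "tz": -1.5, "yaw": 0, "gripper": 1},
```

>>> step_arm:
  commands:
    - {"tx": 4.9,"ty": 2.0,"tz": -0.1,"yaw": 0,"gripper": 1}
    - {"tx": 9.9,"ty": 3.7,"tz": -0.2,"yaw": 0,"gripper": 1}
    - {"tx": 15.1,"ty": 4.9,"tz": -0.4,"yaw": 0,"gripper": 1}
    - {"tx": 20.3,"ty": 5.7,"tz": -0.5,"yaw": 0,"gripper": 1}
    - {"tx": 25.6,"ty": 6.1,"tz": -0.6,"yaw": 0,"gripper": 1}
    - {"tx": 25.6,"ty": 6.1,"tz": -0.6,"yaw": 0,"gripper": 1}

```text
time: 14.1
tool_pos: [0.5163, 0.0034, 0.1847]
orientation: [3.14, -0.001, -2.896]
force: [1.1, 4.8, 3.3]
width: 0.016
```

```bash
python3 look.py k2; python3 plan.py 102.3 162.3 12 2
```

```text
hub/shank z (<11mm) [0.1769 0.1784 0.1788 0.1794 0.18  ] 141
shank tip z None 0
hub top 0.17842259763561572 1501
axis px [214.8947 235.9846]
now 14.15 [0.5165 0.0035 0.1847] az 103.06691189924626 r 0.06587083919383938 yaw -165.91252335656958 w 0.015624120631870027 F [-0.1044  4.404   4.4574] q7 1.7587736889487435
{"tx": 5.7, "ty": -0.1, "tz": -0.2, "yaw": 0, "gripper": 1}, {"tx": 11.3, "ty": -0.6, "tz": -0.3, "yaw": 0, "gripper": 1}, {"tx": 16.9, "ty": -1.7, "tz": -0.5, "yaw": 0, "gripper": 1}, {"tx": 22.3, "ty": -3.2, "tz": -0.7, "yaw": 0, "gripper": 1}, {"tx": 27.6, "ty": -5.2, "tz": -0.8, "yaw": 0, "gripper": 1}, {"tx": 32.8, "ty": -7.7, "tz": -1.0, "yaw": 0, "gripper": 1}, {"tx": 37.6, "ty": -10.6, "tz": -1.2, "yaw": 0, "gripper": 1}, {"tx": 42.2, "ty": -13.9, "tz": -1.3, "yaw": 0, "gripper": 1}, {"tx": 46.5, "ty": -17.6, "tz": -1.5, "yaw": 0, "gripper": 1}, {"tx": 50.5, "ty": -21.7, "tz": -1.7, "yaw": 0, "gripper": 1}, {"tx": 54.1, "ty": -26.0, "tz": -1.8, "yaw": 0, "gripper": 1}, {"tx": 57.3, "ty": -30.7, "tz": -2.0, "yaw": 0, "gripper": 1},
```

```bash
cat > red.py <<'E'
from h import *
s=env.read_state(); print(s['time'],s['tool_pos'],s['force'])
ax=np.array([.5314,-.0607])
for n in ['scene','side']:
    p=shot(n); Wi=np.linalg.inv(p['W']); q=(Wi@np.r_[ax,.14,1])[:3]; u0=p['cx']+p['f']*q[0]/q[2]; v0=p['cy']+p['f']*q[1]/q[2]
    f=p['frame'].astype(int); r=(f[...,2]>1.8*f[...,1]+15)&(f[...,2]>1.8*f[...,0]+15)
    vv,uu=np.nonzero(r); k=(abs(uu-u0)<14)&(abs(vv-v0)<16); uu,vv=uu[k],vv[k]
    print(n,'exp',u0,v0,'red n',k.sum(),'u',uu.mean() if k.any() else 0,'v',vv.mean() if k.any() else 0,(vv.min(),vv.max()) if k.any() else '', 'mm/px vert', 1000*q[2]/p['f'])
E
python3 red.py
```

```text
14.15 [0.5165 0.0035 0.1847] [-0.1044  4.404   4.4574]
scene exp 336.8036716605986 201.79461639058258 red n 0 u 0 v 0  mm/px vert 2.7141788712445565
side exp 322.01190435123516 230.134081926249 red n 3 u 322.3333333333333 v 232.66666666666666 (np.int64(232), np.int64(233)) mm/px vert 2.7679267556513394
```

>>> step_arm:
  commands:
    - {"tx": 5.7,"ty": -0.1,"tz": -0.2,"yaw": 0,"gripper": 1}
    - {"tx": 11.3,"ty": -0.6,"tz": -0.3,"yaw": 0,"gripper": 1}
    - {"tx": 16.9,"ty": -1.7,"tz": -0.5,"yaw": 0,"gripper": 1}
    - {"tx": 22.3,"ty": -3.2,"tz": -0.7,"yaw": 0,"gripper": 1}
    - {"tx": 27.6,"ty": -5.2,"tz": -0.8,"yaw": 0,"gripper": 1}
    - {"tx": 27.6,"ty": -5.2,"tz": -0.8,"yaw": 0,"gripper": 1}

```text
time: 14.85
tool_pos: [0.491, -0.0089, 0.1852]
orientation: [3.141, -0.001, -2.897]
force: [-1.6, 4.3, 3.2]
width: 0.0161
```

```bash
python3 red.py; python3 plan.py 127.3 187.3 12 1.5
```

```text
14.85 [ 0.491  -0.0089  0.1852] [-1.6418  4.278   3.1925]
scene exp 336.8036716605986 201.79461639058258 red n 0 u 0 v 0  mm/px vert 2.7141788712445565
side exp 322.01190435123516 230.134081926249 red n 5 u 320.4 v 232.4 (np.int64(232), np.int64(233)) mm/px vert 2.7679267556513394
now 14.95 [ 0.4912 -0.0087  0.1852] az 127.70094375193291 r 0.0656627265914943 yaw -165.941087675429 w 0.0158312538642453 F [-1.8766  4.1269  4.6128] q7 1.7607049226062175
{"tx": 5.1, "ty": -2.5, "tz": -0.1, "yaw": 0, "gripper": 1}, {"tx": 10.0, "ty": -5.4, "tz": -0.2, "yaw": 0, "gripper": 1}, {"tx": 14.6, "ty": -8.7, "tz": -0.4, "yaw": 0, "gripper": 1}, {"tx": 18.9, "ty": -12.4, "tz": -0.5, "yaw": 0, "gripper": 1}, {"tx": 22.8, "ty": -16.4, "tz": -0.6, "yaw": 0, "gripper": 1}, {"tx": 26.4, "ty": -20.8, "tz": -0.8, "yaw": 0, "gripper": 1}, {"tx": 29.6, "ty": -25.5, "tz": -0.9, "yaw": 0, "gripper": 1}, {"tx": 32.4, "ty": -30.5, "tz": -1.0, "yaw": 0, "gripper": 1}, {"tx": 34.7, "ty": -35.6, "tz": -1.1, "yaw": 0, "gripper": 1}, {"tx": 36.6, "ty": -41.0, "tz": -1.2, "yaw": 0, "gripper": 1}, {"tx": 38.0, "ty": -46.5, "tz": -1.4, "yaw": 0, "gripper": 1}, {"tx": 38.9, "ty": -52.1, "tz": -1.5, "yaw": 0, "gripper": 1},
```

>>> step_arm:
  commands:
    - {"tx": 5.1,"ty": -2.5,"tz": -0.1,"yaw": 0,"gripper": 1}
    - {"tx": 10.0,"ty": -5.4,"tz": -0.2,"yaw": 0,"gripper": 1}
    - {"tx": 14.6,"ty": -8.7,"tz": -0.4,"yaw": 0,"gripper": 1}
    - {"tx": 18.9,"ty": -12.4,"tz": -0.5,"yaw": 0,"gripper": 1}
    - {"tx": 22.8,"ty": -16.4,"tz": -0.6,"yaw": 0,"gripper": 1}
    - {"tx": 26.4,"ty": -20.8,"tz": -0.8,"yaw": 0,"gripper": 1}
    - {"tx": 29.6,"ty": -25.5,"tz": -0.9,"yaw": 0,"gripper": 1}
    - {"tx": 32.4,"ty": -30.5,"tz": -1.0,"yaw": 0,"gripper": 1}
    - {"tx": 32.4,"ty": -30.5,"tz": -1.0,"yaw": 0,"gripper": 1}

```text
time: 15.85
tool_pos: [0.4674, -0.0476, 0.1864]
orientation: [-3.141, -0.0, -2.898]
force: [0.5, 0.9, 0.4]
width: 0.0159
```

```bash
python3 red.py; python3 plan.py 167.3 197.3 6 0.5
```

```text
15.85 [ 0.4674 -0.0476  0.1864] [0.4694 0.8739 0.3751]
scene exp 336.8036716605986 201.79461639058258 red n 0 u 0 v 0  mm/px vert 2.7141788712445565
side exp 322.01190435123516 230.134081926249 red n 10 u 322.9 v 232.6 (np.int64(232), np.int64(233)) mm/px vert 2.7679267556513394
now 15.95 [ 0.4675 -0.047   0.1863] az 167.89929377795525 r 0.06533301233612362 yaw -165.9848606022973 w 0.015740203558115926 F [ 0.2432 -0.4571  0.3526] q7 1.8206123779976966
{"tx": 2.3, "ty": -5.2, "tz": -0.1, "yaw": 0, "gripper": 1}, {"tx": 4.2, "ty": -10.5, "tz": -0.2, "yaw": 0, "gripper": 1}, {"tx": 5.6, "ty": -16.0, "tz": -0.2, "yaw": 0, "gripper": 1}, {"tx": 6.5, "ty": -21.6, "tz": -0.3, "yaw": 0, "gripper": 1}, {"tx": 6.9, "ty": -27.3, "tz": -0.4, "yaw": 0, "gripper": 1}, {"tx": 6.8, "ty": -32.9, "tz": -0.5, "yaw": 0, "gripper": 1},
```

>>> step_arm:
  commands:
    - {"tx": 2.3,"ty": -5.2,"tz": 0,"yaw": 0,"gripper": 1}
    - {"tx": 4.2,"ty": -10.5,"tz": 0,"yaw": 0,"gripper": 1}
    - {"tx": 5.6,"ty": -16.0,"tz": 0,"yaw": 0,"gripper": 1}
    - {"tx": 5.6,"ty": -16.0,"tz": 0,"yaw": 0,"gripper": 1}
    - {"tx": 5.6,"ty": -16.0,"tz": 0,"yaw": 0,"gripper": 1}

```text
time: 16.45
tool_pos: [0.4662, -0.0637, 0.1865]
orientation: [-3.141, 0.0, -2.897]
force: [2.6, -0.2, 0.3]
width: 0.0162
```

```bash
python3 red.py; python3 plan.py 182.3 197.3 3 0
```

```text
16.45 [ 0.4662 -0.0637  0.1865] [ 2.6244 -0.1771  0.3055]
scene exp 336.8036716605986 201.79461639058258 red n 0 u 0 v 0  mm/px vert 2.7141788712445565
side exp 322.01190435123516 230.134081926249 red n 8 u 324.0 v 232.5 (np.int64(232), np.int64(233)) mm/px vert 2.7679267556513394
now 16.55 [ 0.4662 -0.0635  0.1865] az -177.56263314460577 r 0.06529091124701816 yaw -165.949207583 w 0.015668734268760844 F [ 2.7965  0.4392 -0.1628] q7 1.8570676976178497
{"tx": 0.9, "ty": -5.6, "tz": -0.0, "yaw": 0, "gripper": 1}, {"tx": 1.3, "ty": -11.3, "tz": -0.0, "yaw": 0, "gripper": 1}, {"tx": 1.3, "ty": -16.9, "tz": -0.0, "yaw": 0, "gripper": 1},
```

```bash
python3 - <<'E'
from h import *
p=shot('side'); q=shot('scene')
a=p['frame'][205:255,295:350]; b=q['frame'][175:225,310:365]
cv2.imwrite('pics/s6.png',np.hstack([cv2.resize(x,None,fx=7,fy=7,interpolation=cv2.INTER_CUBIC) for x in (a,b)]))
E
```

```text
(no output)
```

View pics/s6.png

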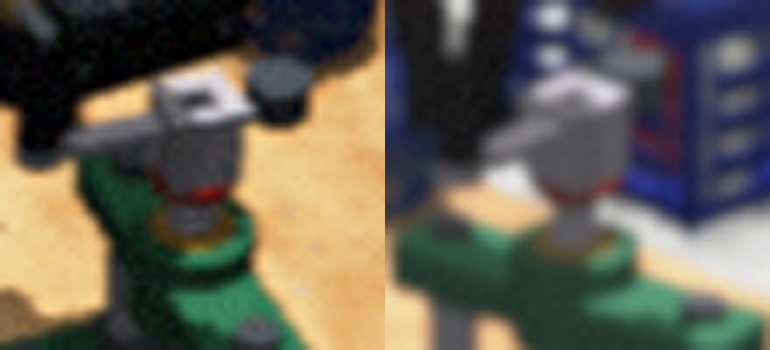

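Both crops show the red collar still directly under the hub, with bare screw below it. It has not dropped yet after 168° of turning. I'll continue.

>>> step_arm:
  commands:
    - {"tx": 0.9,"ty": -5.6,"tz": 0,"yaw": 0,"gripper": 1}
    - {"tx": 1.3,"ty": -11.3,"tz": 0,"yaw": 0,"gripper": 1}
    - {"tx": 1.3,"ty": -16.9,"tz": 0,"yaw": 0,"gripper": 1}
    - {"tx": 1.3,"ty": -16.9,"tz": 0,"yaw": 0,"gripper": 1}
    - {"tx": 1.3,"ty": -16.9,"tz": 0,"yaw": 0,"gripper": 1}

```text
time: 17.15
tool_pos: [0.4695, -0.0806, 0.1863]
orientation: [-3.141, 0.001, -2.897]
force: [5.8, 2.1, -3.4]
width: 0.0161
```

```bash
python3 red.py; python3 plan.py 197.3 222.3 5 0
```

```text
17.15 [ 0.4695 -0.0806  0.1863] [ 5.7667  2.0505 -3.4195]
scene exp 336.8036716605986 201.79461639058258 red n 0 u 0 v 0  mm/px vert 2.7141788712445565
side exp 322.01190435123516 230.134081926249 red n 10 u 324.5 v 232.3 (np.int64(231), np.int64(233)) mm/px vert 2.7679267556513394
now 17.25 [ 0.4695 -0.0805  0.1863] az -162.2713764691254 r 0.06501400908655812 yaw -165.96550944468652 w 0.016154273523873334 F [ 5.6035  1.6771 -3.2354] q7 1.8980073704491751
{"tx": -0.6, "ty": -5.6, "tz": -0.0, "yaw": 0, "gripper": 1}, {"tx": -1.6, "ty": -11.2, "tz": -0.0, "yaw": 0, "gripper": 1}, {"tx": -3.2, "ty": -16.7, "tz": -0.0, "yaw": 0, "gripper": 1}, {"tx": -5.2, "ty": -22.0, "tz": -0.0, "yaw": 0, "gripper": 1}, {"tx": -7.6, "ty": -27.1, "tz": -0.0, "yaw": 0, "gripper": 1},
```

>>> step_arm:
  commands:
    - {"tx": -0.6,"ty": -5.6,"tz": 0,"yaw": 0,"gripper": 1}
    - {"tx": -1.6,"ty": -11.2,"tz": 0,"yaw": 0,"gripper": 1}
    - {"tx": -1.6,"ty": -11.2,"tz": 0,"yaw": 0,"gripper": 1}
    - {"tx": -1.6,"ty": -11.2,"tz": 0,"yaw": 0,"gripper": 1}

```text
time: 17.65
tool_pos: [0.4739, -0.09, 0.1858]
orientation: [3.141, 0.001, -2.896]
force: [10.3, 5.2, -9.0]
width: 0.0159
```

```bash
python3 red.py; python3 plan.py 207.3 222.3 3 0; python3 - <<'E'
from h import *
p=shot('side'); cv2.imwrite('pics/s7.png',cv2.resize(p['frame'][205:255,295:350],None,fx=7,fy=7,interpolation=cv2.INTER_CUBIC))
E
```

```text
17.65 [ 0.4739 -0.09    0.1858] [10.277   5.2272 -9.0057]
scene exp 336.8036716605986 201.79461639058258 red n 0 u 0 v 0  mm/px vert 2.7141788712445565
side exp 322.01190435123516 230.134081926249 red n 8 u 324.0 v 232.625 (np.int64(232), np.int64(233)) mm/px vert 2.7679267556513394
now 17.75 [ 0.4739 -0.0899  0.1858] az -153.04236489528932 r 0.0645016688906129 yaw -165.90345886723773 w 0.01594652881929956 F [ 9.4824  5.0768 -8.2486] q7 1.9251408843997608
{"tx": -1.5, "ty": -5.5, "tz": -0.0, "yaw": 0, "gripper": 1}, {"tx": -3.5, "ty": -10.8, "tz": -0.0, "yaw": 0, "gripper": 1}, {"tx": -6.0, "ty": -15.9, "tz": -0.0, "yaw": 0, "gripper": 1},
```

A downward pull of 9 N (crank weight plus the screw's 7 N) suggests the screw is over the drop and hanging on the crank by friction. I'll lower the crank with it.

>>> step_arm:
  commands:
    - {"tx": 0,"ty": 0,"tz": 2,"yaw": 0,"gripper": 1}
    - {"tx": 0,"ty": 0,"tz": 4,"yaw": 0,"gripper": 1}
    - {"tx": 0,"ty": 0,"tz": 6,"yaw": 0,"gripper": 1}
    - {"tx": 0,"ty": 0,"tz": 6,"yaw": 0,"gripper": 1}

```text
time: 18.2
tool_pos: [0.4736, -0.0903, 0.1799]
orientation: [3.141, 0.001, -2.896]
force: [6.4, 3.9, -4.2]
width: 0.0164
```

```bash
python3 red.py; python3 plan.py 207.3 222.3 3 0; python3 - <<'E'
from h import *
p=shot('side'); cv2.imwrite('pics/s8.png',np.hstack([cv2.imread('pics/s7.png'),cv2.resize(p['frame'][205:255,295:350],None,fx=7,fy=7,interpolation=cv2.INTER_CUBIC)]))
E
```

```text
18.2 [ 0.4736 -0.0903  0.1799] [ 6.4168  3.9247 -4.1882]
scene exp 336.8036716605986 201.79461639058258 red n 0 u 0 v 0  mm/px vert 2.7141788712445565
side exp 322.01190435123516 230.134081926249 red n 12 u 323.0 v 234.08333333333334 (np.int64(233), np.int64(235)) mm/px vert 2.7679267556513394
now 18.3 [ 0.4737 -0.0903  0.1801] az -152.86802498909873 r 0.0648288028260814 yaw -165.9231366879524 w 0.015957110841720495 F [ 6.3809  4.545  -4.7107] q7 1.9273571996205496
{"tx": -1.5, "ty": -5.5, "tz": -0.0, "yaw": 0, "gripper": 1}, {"tx": -3.5, "ty": -10.8, "tz": -0.0, "yaw": 0, "gripper": 1}, {"tx": -6.0, "ty": -15.9, "tz": -0.0, "yaw": 0, "gripper": 1},
```

View pics/s8.png

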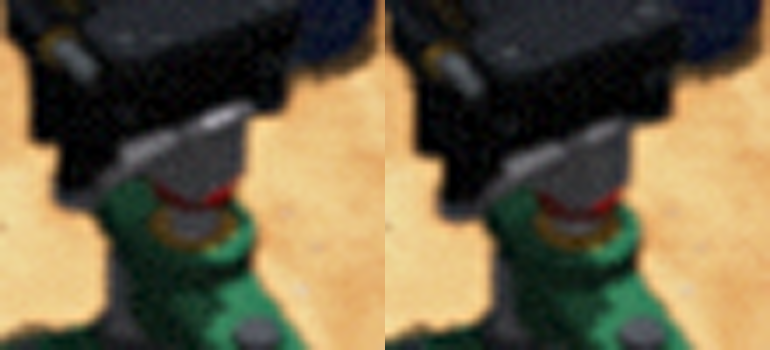

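The screw came down with the crank: the collar moved from crop row 195 to 205 and still touches the hub. A bit further down until it seats.

>>> step_arm:
  commands:
    - {"tx": 0,"ty": 0,"tz": 1,"yaw": 0,"gripper": 1}
    - {"tx": 0,"ty": 0,"tz": 2,"yaw": 0,"gripper": 1}
    - {"tx": 0,"ty": 0,"tz": 2.5,"yaw": 0,"gripper": 1}
    - {"tx": 0,"ty": 0,"tz": 2.5,"yaw": 0,"gripper": 1}
    - {"tx": 0,"ty": 0,"tz": 2.5,"yaw": 0,"gripper": 1}

```text
time: 18.85
tool_pos: [0.4734, -0.0908, 0.1783]
orientation: [-3.141, 0.001, -2.897]
force: [2.6, 2.4, 4.8]
width: 0.0157
```

```bash
python3 red.py; python3 plan.py 207 147 12 -1.3
```

```text
18.85 [ 0.4734 -0.0908  0.1783] [2.5568 2.4003 4.8174]
scene exp 336.8036716605986 201.79461639058258 red n 0 u 0 v 0  mm/px vert 2.7141788712445565
side exp 322.01190435123516 230.134081926249 red n 8 u 324.125 v 234.125 (np.int64(233), np.int64(235)) mm/px vert 2.7679267556513394
now 18.95 [ 0.4733 -0.0907  0.1783] az -152.64370159936257 r 0.06539119823722925 yaw -165.9618074359018 w 0.01597467671063486 F [0.3617 1.7045 5.3819] q7 1.9278035582433564
{"tx": 1.0, "ty": 5.6, "tz": 0.1, "yaw": 0, "gripper": 1}, {"tx": 1.6, "ty": 11.2, "tz": 0.2, "yaw": 0, "gripper": 1}, {"tx": 1.6, "ty": 16.9, "tz": 0.3, "yaw": 0, "gripper": 1}, {"tx": 1.2, "ty": 22.5, "tz": 0.4, "yaw": 0, "gripper": 1}, {"tx": 0.2, "ty": 28.1, "tz": 0.5, "yaw": 0, "gripper": 1}, {"tx": -1.2, "ty": 33.6, "tz": 0.7, "yaw": 0, "gripper": 1}, {"tx": -3.1, "ty": 39.0, "tz": 0.8, "yaw": 0, "gripper": 1}, {"tx": -5.4, "ty": 44.1, "tz": 0.9, "yaw": 0, "gripper": 1}, {"tx": -8.2, "ty": 49.1, "tz": 1.0, "yaw": 0, "gripper": 1}, {"tx": -11.5, "ty": 53.7, "tz": 1.1, "yaw": 0, "gripper": 1}, {"tx": -15.1, "ty": 58.1, "tz": 1.2, "yaw": 0, "gripper": 1}, {"tx": -19.0, "ty": 62.1, "tz": 1.3, "yaw": 0, "gripper": 1},
```

Contact at 0.1783 puts the underside at 0.1383, so the screw height is about -0.0085 and it is in its thread. Now forward one full turn, sinking about 1.3 mm per 60°.

>>> step_arm:
  commands:
    - {"tx": 1.0,"ty": 5.6,"tz": 0.1,"yaw": 0,"gripper": 1}
    - {"tx": 1.6,"ty": 11.2,"tz": 0.2,"yaw": 0,"gripper": 1}
    - {"tx": 1.6,"ty": 16.9,"tz": 0.3,"yaw": 0,"gripper": 1}
    - {"tx": 1.2,"ty": 22.5,"tz": 0.4,"yaw": 0,"gripper": 1}
    - {"tx": 0.2,"ty": 28.1,"tz": 0.5,"yaw": 0,"gripper": 1}
    - {"tx": -1.2,"ty": 33.6,"tz": 0.7,"yaw": 0,"gripper": 1}
    - {"tx": -3.1,"ty": 39.0,"tz": 0.8,"yaw": 0,"gripper": 1}
    - {"tx": -5.4,"ty": 44.1,"tz": 0.9,"yaw": 0,"gripper": 1}
    - {"tx": -8.2,"ty": 49.1,"tz": 1.0,"yaw": 0,"gripper": 1}
    - {"tx": -11.5,"ty": 53.7,"tz": 1.1,"yaw": 0,"gripper": 1}
    - {"tx": -15.1,"ty": 58.1,"tz": 1.2,"yaw": 0,"gripper": 1}
    - {"tx": -19.0,"ty": 62.1,"tz": 1.3,"yaw": 0,"gripper": 1}

```text
time: 20.15
tool_pos: [0.4752, -0.0258, 0.1767]
orientation: [3.142, -0.003, -2.897]
force: [-7.1, -1.4, 8.9]
width: 0.0159
```

```bash
python3 red.py; python3 plan.py 147 87 12 -1.3
```

```text
20.15 [ 0.4752 -0.0258  0.1767] [-7.1139 -1.3799  8.914 ]
scene exp 336.8036716605986 201.79461639058258 red n 0 u 0 v 0  mm/px vert 2.7141788712445565
side exp 322.01190435123516 230.134081926249 red n 4 u 321.5 v 235.0 (np.int64(235), np.int64(235)) mm/px vert 2.7679267556513394
now 20.25 [ 0.4757 -0.025   0.1766] az 147.35522749678492 r 0.06616354679386797 yaw -165.8974537423364 w 0.015836009227663768 F [-5.4538  1.1848  8.7133] q7 1.7849220422006387
{"tx": -4.3, "ty": 3.7, "tz": 0.1, "yaw": 0, "gripper": 1}, {"tx": -8.9, "ty": 7.0, "tz": 0.2, "yaw": 0, "gripper": 1}, {"tx": -13.8, "ty": 9.8, "tz": 0.3, "yaw": 0, "gripper": 1}, {"tx": -19.0, "ty": 12.3, "tz": 0.4, "yaw": 0, "gripper": 1}, {"tx": -24.3, "ty": 14.2, "tz": 0.5, "yaw": 0, "gripper": 1}, {"tx": -29.7, "ty": 15.7, "tz": 0.7, "yaw": 0, "gripper": 1}, {"tx": -35.3, "ty": 16.8, "tz": 0.8, "yaw": 0, "gripper": 1}, {"tx": -41.0, "ty": 17.3, "tz": 0.9, "yaw": 0, "gripper": 1}, {"tx": -46.6, "ty": 17.3, "tz": 1.0, "yaw": 0, "gripper": 1}, {"tx": -52.3, "ty": 16.9, "tz": 1.1, "yaw": 0, "gripper": 1}, {"tx": -57.9, "ty": 15.9, "tz": 1.2, "yaw": 0, "gripper": 1}, {"tx": -63.4, "ty": 14.5, "tz": 1.3, "yaw": 0, "gripper": 1},
```

>>> step_arm:
  commands:
    - {"tx": -4.3,"ty": 3.7,"tz": 0.1,"yaw": 0,"gripper": 1}
    - {"tx": -8.9,"ty": 7.0,"tz": 0.2,"yaw": 0,"gripper": 1}
    - {"tx": -13.8,"ty": 9.8,"tz": 0.3,"yaw": 0,"gripper": 1}
    - {"tx": -19.0,"ty": 12.3,"tz": 0.4,"yaw": 0,"gripper": 1}
    - {"tx": -24.3,"ty": 14.2,"tz": 0.5,"yaw": 0,"gripper": 1}
    - {"tx": -29.7,"ty": 15.7,"tz": 0.7,"yaw": 0,"gripper": 1}
    - {"tx": -35.3,"ty": 16.8,"tz": 0.8,"yaw": 0,"gripper": 1}
    - {"tx": -41.0,"ty": 17.3,"tz": 0.9,"yaw": 0,"gripper": 1}
    - {"tx": -46.6,"ty": 17.3,"tz": 1.0,"yaw": 0,"gripper": 1}
    - {"tx": -52.3,"ty": 16.9,"tz": 1.1,"yaw": 0,"gripper": 1}
    - {"tx": -57.9,"ty": 15.9,"tz": 1.2,"yaw": 0,"gripper": 1}
    - {"tx": -63.4,"ty": 14.5,"tz": 1.3,"yaw": 0,"gripper": 1}

```text
time: 21.45
tool_pos: [0.5339, 0.0057, 0.1756]
orientation: [3.14, -0.001, -2.894]
force: [-3.6, 4.9, 9.2]
width: 0.0158
```

```bash
python3 red.py; python3 plan.py 87 27 12 -1.3
```

```text
21.45 [0.5339 0.0057 0.1756] [-3.5953  4.8723  9.1514]
scene exp 336.8036716605986 201.79461639058258 red n 0 u 0 v 0  mm/px vert 2.7141788712445565
side exp 322.01190435123516 230.134081926249 red n 3 u 316.6666666666667 v 232.33333333333334 (np.int64(232), np.int64(233)) mm/px vert 2.7679267556513394
now 21.55 [0.5345 0.0056 0.1756] az 87.33565467699084 r 0.06635118950882032 yaw -165.84861657024786 w 0.016175962526941406 F [-1.2982  6.0815  7.5786] q7 1.773369026891196
{"tx": -5.3, "ty": -1.9, "tz": 0.1, "yaw": 0, "gripper": 1}, {"tx": -10.5, "ty": -4.3, "tz": 0.2, "yaw": 0, "gripper": 1}, {"tx": -15.4, "ty": -7.1, "tz": 0.3, "yaw": 0, "gripper": 1}, {"tx": -20.1, "ty": -10.3, "tz": 0.4, "yaw": 0, "gripper": 1}, {"tx": -24.5, "ty": -13.9, "tz": 0.5, "yaw": 0, "gripper": 1}, {"tx": -28.5, "ty": -17.9, "tz": 0.7, "yaw": 0, "gripper": 1}, {"tx": -32.2, "ty": -22.2, "tz": 0.8, "yaw": 0, "gripper": 1}, {"tx": -35.4, "ty": -26.9, "tz": 0.9, "yaw": 0, "gripper": 1}, {"tx": -38.3, "ty": -31.7, "tz": 1.0, "yaw": 0, "gripper": 1}, {"tx": -40.7, "ty": -36.9, "tz": 1.1, "yaw": 0, "gripper": 1}, {"tx": -42.7, "ty": -42.2, "tz": 1.2, "yaw": 0, "gripper": 1}, {"tx": -44.2, "ty": -47.7, "tz": 1.3, "yaw": 0, "gripper": 1},
```

>>> step_arm:
  commands:
    - {"tx": -5.3,"ty": -1.9,"tz": 0.1,"yaw": 0,"gripper": 1}
    - {"tx": -10.5,"ty": -4.3,"tz": 0.2,"yaw": 0,"gripper": 1}
    - {"tx": -15.4,"ty": -7.1,"tz": 0.3,"yaw": 0,"gripper": 1}
    - {"tx": -20.1,"ty": -10.3,"tz": 0.4,"yaw": 0,"gripper": 1}
    - {"tx": -24.5,"ty": -13.9,"tz": 0.5,"yaw": 0,"gripper": 1}
    - {"tx": -28.5,"ty": -17.9,"tz": 0.7,"yaw": 0,"gripper": 1}
    - {"tx": -32.2,"ty": -22.2,"tz": 0.8,"yaw": 0,"gripper": 1}
    - {"tx": -35.4,"ty": -26.9,"tz": 0.9,"yaw": 0,"gripper": 1}
    - {"tx": -38.3,"ty": -31.7,"tz": 1.0,"yaw": 0,"gripper": 1}
    - {"tx": -40.7,"ty": -36.9,"tz": 1.1,"yaw": 0,"gripper": 1}
    - {"tx": -42.7,"ty": -42.2,"tz": 1.2,"yaw": 0,"gripper": 1}
    - {"tx": -44.2,"ty": -47.7,"tz": 1.3,"yaw": 0,"gripper": 1}

```text
time: 22.75
tool_pos: [0.5896, -0.0296, 0.1745]
orientation: [3.14, 0.002, -2.894]
force: [1.6, 5.7, 5.8]
width: 0.016
```

```bash
python3 red.py; python3 look.py k9; python3 plan.py 27 -33 12 -1.3
```

```text
22.75 [ 0.5896 -0.0296  0.1745] [1.6197 5.6665 5.8464]
scene exp 336.8036716605986 201.79461639058258 red n 0 u 0 v 0  mm/px vert 2.7141788712445565
side exp 322.01190435123516 230.134081926249 red n 11 u 323.1818181818182 v 235.1818181818182 (np.int64(234), np.int64(236)) mm/px vert 2.7679267556513394
hub/shank z (<11mm) [0.1533 0.1598 0.1683 0.1698 0.1707] 1422
shank tip z [0.1581 0.1591 0.1641] 217
hub top 0.16995688643226564 3013
axis px [295.517  129.6484]
now 22.9 [ 0.5898 -0.0304  0.1746] az 27.4156312783412 r 0.06582385884035101 yaw -165.89149390708496 w 0.01568828718992333 F [4.8401 4.0677 4.4983] q7 1.8779719609310144
{"tx": -1.0, "ty": -5.6, "tz": 0.1, "yaw": 0, "gripper": 1}, {"tx": -1.6, "ty": -11.2, "tz": 0.2, "yaw": 0, "gripper": 1}, {"tx": -1.6, "ty": -16.9, "tz": 0.3, "yaw": 0, "gripper": 1}, {"tx": -1.1, "ty": -22.5, "tz": 0.4, "yaw": 0, "gripper": 1}, {"tx": -0.2, "ty": -28.1, "tz": 0.5, "yaw": 0, "gripper": 1}, {"tx": 1.2, "ty": -33.6, "tz": 0.7, "yaw": 0, "gripper": 1}, {"tx": 3.1, "ty": -39.0, "tz": 0.8, "yaw": 0, "gripper": 1}, {"tx": 5.5, "ty": -44.1, "tz": 0.9, "yaw": 0, "gripper": 1}, {"tx": 8.3, "ty": -49.1, "tz": 1.0, "yaw": 0, "gripper": 1}, {"tx": 11.5, "ty": -53.7, "tz": 1.1, "yaw": 0, "gripper": 1}, {"tx": 15.1, "ty": -58.1, "tz": 1.2, "yaw": 0, "gripper": 1}, {"tx": 19.1, "ty": -62.1, "tz": 1.3, "yaw": 0, "gripper": 1},
```

The halfway check reads the shank tip at 0.159 and the hub at 0.170, so the height is about -0.0115 against an expected -0.0123. I'll continue the second half.

>>> step_arm:
  commands:
    - {"tx": -1.0,"ty": -5.6,"tz": 0.1,"yaw": 0,"gripper": 1}
    - {"tx": -1.6,"ty": -11.2,"tz": 0.2,"yaw": 0,"gripper": 1}
    - {"tx": -1.6,"ty": -16.9,"tz": 0.3,"yaw": 0,"gripper": 1}
    - {"tx": -1.1,"ty": -22.5,"tz": 0.4,"yaw": 0,"gripper": 1}
    - {"tx": -0.2,"ty": -28.1,"tz": 0.5,"yaw": 0,"gripper": 1}
    - {"tx": 1.2,"ty": -33.6,"tz": 0.7,"yaw": 0,"gripper": 1}
    - {"tx": 3.1,"ty": -39.0,"tz": 0.8,"yaw": 0,"gripper": 1}
    - {"tx": 5.5,"ty": -44.1,"tz": 0.9,"yaw": 0,"gripper": 1}
    - {"tx": 8.3,"ty": -49.1,"tz": 1.0,"yaw": 0,"gripper": 1}
    - {"tx": 11.5,"ty": -53.7,"tz": 1.1,"yaw": 0,"gripper": 1}
    - {"tx": 15.1,"ty": -58.1,"tz": 1.2,"yaw": 0,"gripper": 1}
    - {"tx": 19.1,"ty": -62.1,"tz": 1.3,"yaw": 0,"gripper": 1}

```text
time: 24.1
tool_pos: [0.5862, -0.0958, 0.1733]
orientation: [3.141, 0.002, -2.896]
force: [4.0, 1.3, 6.3]
width: 0.0163
```

```bash
python3 look.py k10; python3 plan.py -33 -93 12 -1.3
```

```text
hub/shank z (<11mm) [0.1565 0.1596 0.167  0.1686 0.1694] 1301
shank tip z [0.1568 0.158  0.1627] 166
hub top 0.16865822291260302 2882
axis px [413.1681 167.125 ]
now 24.15 [ 0.5855 -0.0969  0.1732] az -33.7659183253821 r 0.06509311650111659 yaw -165.9648258835675 w 0.015777115088312317 F [2.0948 0.4491 4.424 ] q7 1.9994276847843702
{"tx": 4.3, "ty": -3.7, "tz": 0.1, "yaw": 0, "gripper": 1}, {"tx": 8.9, "ty": -7.0, "tz": 0.2, "yaw": 0, "gripper": 1}, {"tx": 13.8, "ty": -9.8, "tz": 0.3, "yaw": 0, "gripper": 1}, {"tx": 18.9, "ty": -12.3, "tz": 0.4, "yaw": 0, "gripper": 1}, {"tx": 24.3, "ty": -14.3, "tz": 0.5, "yaw": 0, "gripper": 1}, {"tx": 29.7, "ty": -15.8, "tz": 0.7, "yaw": 0, "gripper": 1}, {"tx": 35.3, "ty": -16.8, "tz": 0.8, "yaw": 0, "gripper": 1}, {"tx": 40.9, "ty": -17.3, "tz": 0.9, "yaw": 0, "gripper": 1}, {"tx": 46.6, "ty": -17.4, "tz": 1.0, "yaw": 0, "gripper": 1}, {"tx": 52.3, "ty": -16.9, "tz": 1.1, "yaw": 0, "gripper": 1}, {"tx": 57.9, "ty": -16.0, "tz": 1.2, "yaw": 0, "gripper": 1}, {"tx": 63.3, "ty": -14.6, "tz": 1.3, "yaw": 0, "gripper": 1},
```

>>> step_arm:
  commands:
    - {"tx": 4.3,"ty": -3.7,"tz": 0.1,"yaw": 0,"gripper": 1}
    - {"tx": 8.9,"ty": -7.0,"tz": 0.2,"yaw": 0,"gripper": 1}
    - {"tx": 13.8,"ty": -9.8,"tz": 0.3,"yaw": 0,"gripper": 1}
    - {"tx": 18.9,"ty": -12.3,"tz": 0.4,"yaw": 0,"gripper": 1}
    - {"tx": 24.3,"ty": -14.3,"tz": 0.5,"yaw": 0,"gripper": 1}
    - {"tx": 29.7,"ty": -15.8,"tz": 0.7,"yaw": 0,"gripper": 1}
    - {"tx": 35.3,"ty": -16.8,"tz": 0.8,"yaw": 0,"gripper": 1}
    - {"tx": 40.9,"ty": -17.3,"tz": 0.9,"yaw": 0,"gripper": 1}
    - {"tx": 46.6,"ty": -17.4,"tz": 1.0,"yaw": 0,"gripper": 1}
    - {"tx": 52.3,"ty": -16.9,"tz": 1.1,"yaw": 0,"gripper": 1}
    - {"tx": 57.9,"ty": -16.0,"tz": 1.2,"yaw": 0,"gripper": 1}
    - {"tx": 63.3,"ty": -14.6,"tz": 1.3,"yaw": 0,"gripper": 1}

```text
time: 25.35
tool_pos: [0.5281, -0.1255, 0.1719]
orientation: [-3.141, 0.002, -2.896]
force: [3.9, 0.3, 5.0]
width: 0.0158
```

```bash
python3 plan.py -93 -153 11 -1.3
```

```text
now 25.35 [ 0.5281 -0.1255  0.1719] az -92.93016860775964 r 0.06492375089281628 yaw -165.9227105974035 w 0.01583953316643276 F [3.8969 0.3029 5.0303] q7 2.036006462965949
{"tx": 5.8, "ty": 2.1, "tz": 0.1, "yaw": 0, "gripper": 1}, {"tx": 11.4, "ty": 4.7, "tz": 0.2, "yaw": 0, "gripper": 1}, {"tx": 16.7, "ty": 7.9, "tz": 0.4, "yaw": 0, "gripper": 1}, {"tx": 21.7, "ty": 11.5, "tz": 0.5, "yaw": 0, "gripper": 1}, {"tx": 26.3, "ty": 15.7, "tz": 0.6, "yaw": 0, "gripper": 1}, {"tx": 30.6, "ty": 20.2, "tz": 0.7, "yaw": 0, "gripper": 1}, {"tx": 34.3, "ty": 25.1, "tz": 0.8, "yaw": 0, "gripper": 1}, {"tx": 37.6, "ty": 30.3, "tz": 0.9, "yaw": 0, "gripper": 1}, {"tx": 40.4, "ty": 35.9, "tz": 1.1, "yaw": 0, "gripper": 1}, {"tx": 42.6, "ty": 41.6, "tz": 1.2, "yaw": 0, "gripper": 1}, {"tx": 44.3, "ty": 47.6, "tz": 1.3, "yaw": 0, "gripper": 1},
```

>>> step_arm:
  commands:
    - {"tx": 5.8,"ty": 2.1,"tz": 0.1,"yaw": 0,"gripper": 1}
    - {"tx": 11.4,"ty": 4.7,"tz": 0.2,"yaw": 0,"gripper": 1}
    - {"tx": 16.7,"ty": 7.9,"tz": 0.4,"yaw": 0,"gripper": 1}
    - {"tx": 21.7,"ty": 11.5,"tz": 0.5,"yaw": 0,"gripper": 1}
    - {"tx": 26.3,"ty": 15.7,"tz": 0.6,"yaw": 0,"gripper": 1}
    - {"tx": 30.6,"ty": 20.2,"tz": 0.7,"yaw": 0,"gripper": 1}
    - {"tx": 34.3,"ty": 25.1,"tz": 0.8,"yaw": 0,"gripper": 1}
    - {"tx": 37.6,"ty": 30.3,"tz": 0.9,"yaw": 0,"gripper": 1}
    - {"tx": 40.4,"ty": 35.9,"tz": 1.1,"yaw": 0,"gripper": 1}
    - {"tx": 42.6,"ty": 41.6,"tz": 1.2,"yaw": 0,"gripper": 1}
    - {"tx": 44.3,"ty": 47.6,"tz": 1.3,"yaw": 0,"gripper": 1}
    - {"tx": 44.3,"ty": 47.6,"tz": 1.3,"yaw": 0,"gripper": 1}

```text
time: 26.55
tool_pos: [0.4725, -0.0898, 0.17]
orientation: [3.141, -0.001, -2.895]
force: [1.9, -0.2, 4.2]
width: 0.0158
```

>>> step_arm:
  commands:
    - {"tx": 0,"ty": 0,"tz": 0,"yaw": 0,"gripper": 1}
    - {"tx": 0,"ty": 0,"tz": 0,"yaw": 0,"gripper": 1}
    - {"tx": 0,"ty": 0,"tz": 0,"yaw": 0,"gripper": 1}
    - {"tx": 0,"ty": 0,"tz": 0,"yaw": 0,"gripper": 1}
    - {"tx": 0,"ty": 0,"tz": 0,"yaw": 0,"gripper": 1}

```text
time: 27.05
tool_pos: [0.4728, -0.0906, 0.1699]
orientation: [3.141, -0.001, -2.896]
force: [0.3, 0.3, 5.4]
width: 0.0159
```

```bash
python3 red.py; python3 plan.py 0 1 1 0; python3 - <<'E'
from h import *
p=shot('side'); q=shot('scene'); print(q['shot'])
for t in ['vase','dark_sherd','kiln_stilt']:
    for m in env.mark_of(t,p)[:1]: print(t,m)
cv2.imwrite('pics/s9.png',np.hstack([cv2.resize(p['frame'][205:255,295:350],None,fx=7,fy=7,interpolation=cv2.INTER_CUBIC),cv2.resize(q['frame'][175:225,310:365],None,fx=7,fy=7,interpolation=cv2.INTER_CUBIC)]))
E
```

```text
27.05 [ 0.4728 -0.0906  0.1699] [0.26   0.3201 5.4088]
scene exp 336.8036716605986 201.79461639058258 red n 0 u 0 v 0  mm/px vert 2.7141788712445565
side exp 322.01190435123516 230.134081926249 red n 13 u 323.0 v 236.30769230769232 (np.int64(235), np.int64(238)) mm/px vert 2.7679267556513394
now 27.15 [ 0.4728 -0.0905  0.1699] az -153.0423929214705 r 0.06574056270530905 yaw -165.9444327828806 w 0.016088496184228564 F [ 1.1079 -0.1508  5.7158] q7 1.9295812693978167
{"tx": -0.3, "ty": 1.1, "tz": -0.0, "yaw": 0, "gripper": 1}, 
43
vase {'position': [334.7, 211.9], 'confidence': 0.64}
dark_sherd {'position': [256.6, 243.4], 'confidence': 0.41}
kiln_stilt {'position': [322.5, 232.5], 'confidence': 0.71}
```

View pics/s9.png

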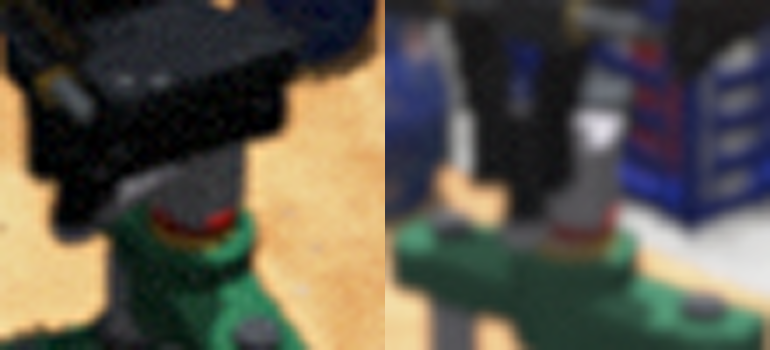

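The collar now sits just above the boss, at crop (195, 215) in the side view, with the hub on it. The height works out at about -0.0165 and nothing is moving. Handing in.

```bash
python3 -c "
from rig import env
print(env.close_job()); print(env.read_state()['time'])"
```

```text
the job is handed in; nothing more can be done
None
the job is handed in; nothing more can be done
```

The crank is on the screw, and I turned the screw about 193° backward until it dropped into its thread. I then turned it forward one full turn and handed the job in at about 27 s, still gripping the handle. No verdict was reported.

**Seating:** the hub's underside measured 0.143 m on first fitting, which puts it down on the collar.

**Drop:** the screw did not fall by itself. It hung on the crank by friction, pulling down 9 N on the gripper, so I lowered the crank with it until it seated. The height there came out at about -0.0085 m.

**Last checks:**
- **Screw height:** it came out at about -0.0165 m, against the allowed -0.013 to -0.019 m. This is inferred from the tool's height. Depth readings earlier in the forward turn put the screw about 1 mm higher.
- **Grip and rest:** I held the handle at a 40 N setting. The arm and screw were at rest, with the hub down near the collar.
- **Bystanders:** the vase and sherd marks were within 2–3 pixels of the start.
- **Disagreement:** the last network call for the kiln stilt pointed at the press collar instead, so its position was not confirmed at the end. The arm stayed well clear of it throughout.
- **Pictures:** I viewed 12, two over the budget of 10.

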